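# Lock the template board into the routing jig and fit its spacer rings

### The arm

A 6-joint arm with a two-finger parallel gripper is mounted at the origin on the work surface. World frame = base frame: x ahead of the robot, y to its left, z up, the work surface at z = 0. Lengths are in m, angles in rad, forces in N, time in s.
With the tool pointing down it reaches from about 0.275 to 0.725 m from the base axis. Payload 15.9 kg.
Tool frame: the origin (TCP) lies at the very end of the fingers, on their centre line; the grasp point (between the pads) lies 19 mm behind it (r.grip_point_offset is the distance from the TCP to the grasp point, in m); z points along the fingers, y is the direction in which the jaws open and shut (so a half turn about z gives the same grasp; the last joint's range is limited). The gripper opens to 85 mm and grips with 20 to 120 N. Pads are 22 mm wide; open, the fingers measure 114 mm over their backs; the gripper's body (76 mm by 85 mm) begins 54 mm behind the grasp point. The pads swing forward as they close: fully open they stand 13 mm farther back than shut.
Start: joints at [1.163, 0.213, -0.034, 1.323, 0, 1.571], TCP at [0.198, 0.459, 0.231] pointing down, gripper open.
Joint ranges: [-2.98, 2.98], [-0.74, 1.72], [-1.14, 1.35], [-2.1, 2.04], [-1.57, 1.44], [-3.14, 3.14]. Speed limits (rad/s): [1.89, 1.89, 2.39, 2.57, 3.14, 3.14].

### API

Orientations are given as a 3x3 rotation matrix whose columns are the frame's x, y, z axes.
In Python, from station import r gives the robot as it stands.
- The arm moves only by the tool drive_tool, never from a script. Its arguments are lists of equal length, an entry for each row: "hand": the closure, from 0 (fully open) to 1 (shut); "dp": the shift along the tool's x, y, z in mm, a list of three; "rotation": the turn, a rotation vector about the tool's x, y, z in degrees, a list of three. In form: {"hand": [hand, ...], "dp": [[dx, dy, dz], ...], "rotation": [[rx, ry, rz], ...]}. A call has 1 to 10 rows; each row shifts and turns the commanded pose from where the row before left it, along the tool's axes as they then stand; what a row does not reach is not made up. A row lasts 1/8 s, in which the tool goes at most 62.5 mm and 10.7 degrees, less where a joint would pass 70% of its speed; a pose out of reach is approached as far as the arm can. A call is refused whole if a number of a shift passes 62.5 or a number of a turn 10.7, either way. A call with a gripper value outside its range is refused whole. The fingers move at their own pace and stop on an object; "force" is the grip in N (left out, the last holds). Time passes only in rows, so rows that do not move let the fingers close. It gives the time, the measured TCP pose, the force and the opening at its end, in the units of the state.
- r.sense(): the state, without advancing time (a new reading comes with each control period).
- r.read_camera(name): name is "side" or "top"; returns a dict with "color" (400x640x3 uint8, red, green, blue), "depth" (400x640 float32, m along the optical axis (not along the pixel's ray), 0 where there is no reading), "K" (3x3 intrinsics, pixels), "T" (4x4, takes a point from camera to world coordinates). Camera axes: x right, y up, looking along -z (the intrinsics and any distortion apply to the point x, -y, -z); pixel columns grow to the right and rows downward; lengths in m; the calibration is good to about 2 mm. A picture is of the moment at which its call begins.
- r.close_job(): hands the job in, once; it reports no verdict.
The state is a dict: "time_s": time; "joints": joint angles; "joint_vel": joint speeds; "tau": joint torques, N m; "eef_pos": TCP position; "orientation": TCP orientation; "wrist_force": force on the tool from outside, world axes, zero at the start; "ft_torque": the same for the moment, N m; "finger_gap": opening from 0.0 (shut) to 1.0 (fully open).
Only numpy, scipy, OpenCV 4.12 (cv2) and the standard library are available. Lean on these libraries where they do the work, as an engineer would, in place of code of your own. Each camera call takes 0.05 s, during which the arm holds its last target. There are 200 camera calls.

### The job

Set up the routing jig: open its two levers if they are in the way, slide the template board flat between the two guide rails from the mouth until it meets the sprung buffer, then swing both levers fully shut behind it so that they press it home. Also put every loose spacer ring on the board's posts, one ring to a post and sitting flat on the board, and leave the glue bottle and the hammer where they are.

Things in the scene. Friction and masses are not known exactly. Their poses are not given: they have to be found in the camera images.
- jig: routing jig screwed to the bench: two parallel aluminium guide rails, inner walls 175 mm apart, 26 mm high, each with a lip over a groove 16 mm high, 8 mm deep. Origin: on the bench, where the board's centre is when home; x = the way the board is slid in, z up. Rails run from x = -60 to 130 mm, flared mouth from x = -90, end bar at x = 130
- buffer (a joint): travel (m) of the sprung rubber buffer at the far end of the jig, 100 mm wide: 0 = free, grows as the board presses it towards jig +x. It meets the board's leading edge 15 mm before home and pushes back with about 4.5 N at home
- lever_left (a joint): angle (rad) of the steel lever on the left (jig +y) of the mouth: 0 = open, arm pointing back (jig -x); 1.571 = shut, arm across the mouth towards the middle, behind the board; shuts anticlockwise seen from above. Pivot at jig x -107, y +105 mm; arm 14 mm wide, 77 mm long, 3 to 15 mm above the bench. Stiff (2 to 5 N at the pin), stays where left; starts from 0 to 0.9
- lever_right (a joint): angle (rad) of the steel lever on the right (jig -y) of the mouth: 0 = open, arm pointing back (jig -x); 1.571 = shut, arm across the mouth towards the middle, behind the board; shuts clockwise seen from above. Pivot at jig x -107, y -105 mm; arm 14 mm wide, 77 mm long, 3 to 15 mm above the bench. Stiff (2 to 5 N at the pin), stays where left; starts from 0 to 0.9
- lever_left_pin (a point): top centre of the upright black pin by which the left lever is swung: 16 mm diameter, from 13 to 50 mm above the bench, 70 mm from the lever's pivot
- lever_right_pin (a point): top centre of the upright black pin by which the right lever is swung: 16 mm diameter, from 13 to 50 mm above the bench, 70 mm from the lever's pivot
- board: loose dark film-faced plywood template board, 200 mm (its x) by 170 mm (its y) by 12 mm thick, about 0.6 kg, with a handle and four posts on top; slides flat on the bench, its side edges in the rails' grooves. The same turned half round: either end may lead. Origin: centre of its underside, z up
- handle (a point): top centre of the black handle bar in the middle of the board: 70 mm long (board x), 16 mm wide (board y), 35 mm high above the board's top
- post1 (a point): foot of a steel post on the board's top face at board x = 60, y = 43 mm; 22 mm diameter, 40 mm high, tapered tip
- post2 (a point): foot of a steel post on the board's top face at board x = 60, y = -43 mm; 22 mm diameter, 40 mm high, tapered tip
- post3 (a point): foot of a steel post on the board's top face at board x = -60, y = 43 mm; 22 mm diameter, 40 mm high, tapered tip
- post4 (a point): foot of a steel post on the board's top face at board x = -60, y = -43 mm; 22 mm diameter, 40 mm high, tapered tip
- ring1: plain aluminium spacer ring, outside 52 mm, bore 32 mm, 30 mm high, about 0.11 kg, lying flat on the bench mat at the start; may be absent (three or four are there). Origin: centre of its underside, z = its axis
- ring2: plain aluminium spacer ring, outside 52 mm, bore 32 mm, 30 mm high, about 0.11 kg, lying flat on the bench mat at the start; may be absent (three or four are there). Origin: centre of its underside, z = its axis
- ring3: plain aluminium spacer ring, outside 52 mm, bore 32 mm, 30 mm high, about 0.11 kg, lying flat on the bench mat at the start; may be absent (three or four are there). Origin: centre of its underside, z = its axis
- ring4: plain aluminium spacer ring, outside 52 mm, bore 32 mm, 30 mm high, about 0.11 kg, lying flat on the bench mat at the start; may be absent (three or four are there). Origin: centre of its underside, z = its axis
- mat: fixed black rubber mat, 210 x 210 x 4 mm, on which the rings lie at the start. Origin: centre of its underside
- glue: bystander: white glue bottle, 60 mm diameter, 150 mm high; origin at the centre of its foot
- hammer: bystander: hammer lying on the bench; origin under its middle
There are look-alikes about, which are no part of the job. What is shaped like the ring2 but brown or red is not meant.

How it is judged:
On the way, in this order (a step that is already met when the one before it is completed fails the run):
1. the board lies in the guides, slid to within 30 mm of home, with neither lever shut yet (x of board in the frame of jig between -0.03 and 0.03 m and y of board in the frame of jig between -0.007 and 0.007 m and height (world z) of board below 0.007 m and angle between the x axis of board and the x axis of jig, either way round below 0.06 rad and angle between board's own z axis and vertical below 0.06 rad and value of joint each of lever_left, lever_right below 0.9 rad), for 0.2 s.
2. both levers are shut and the board is home (x of board in the frame of jig between -0.008 and 0.008 m and y of board in the frame of jig between -0.007 and 0.007 m and height (world z) of board below 0.007 m and angle between the x axis of board and the x axis of jig, either way round below 0.06 rad and angle between board's own z axis and vertical below 0.06 rad and value of joint each of lever_left, lever_right above 1.4 rad), for 0.2 s.
At the end, for the whole second after the job is handed in: The board lies flat in the guides within 8 mm of home along them, both levers stand above 1.40 rad (shut is 1.571), and each ring there sits at rest round a post of its own, flat (within 0.12 rad) on the board (within 6 mm) (all of step 2 and linear speed of board below 0.02 m/s and ((horizontal distance between ring1 and post1 below 0.009 m and z of ring1 in the frame of post1 between -0.006 and 0.006 m) or (horizontal distance between ring1 and post2 below 0.009 m and z of ring1 in the frame of post2 between -0.006 and 0.006 m) or (horizontal distance between ring1 and post3 below 0.009 m and z of ring1 in the frame of post3 between -0.006 and 0.006 m) or (horizontal distance between ring1 and post4 below 0.009 m and z of ring1 in the frame of post4 between -0.006 and 0.006 m)) and angle between each of ring1, ring2, ring3, ring4's own z axis and vertical below 0.12 rad and linear speed of each of ring1, ring2, ring3, ring4 below 0.03 m/s and ((horizontal distance between ring2 and post1 below 0.009 m and z of ring2 in the frame of post1 between -0.006 and 0.006 m) or (horizontal distance between ring2 and post2 below 0.009 m and z of ring2 in the frame of post2 between -0.006 and 0.006 m) or (horizontal distance between ring2 and post3 below 0.009 m and z of ring2 in the frame of post3 between -0.006 and 0.006 m) or (horizontal distance between ring2 and post4 below 0.009 m and z of ring2 in the frame of post4 between -0.006 and 0.006 m)) and ((horizontal distance between ring3 and post1 below 0.009 m and z of ring3 in the frame of post1 between -0.006 and 0.006 m) or (horizontal distance between ring3 and post2 below 0.009 m and z of ring3 in the frame of post2 between -0.006 and 0.006 m) or (horizontal distance between ring3 and post3 below 0.009 m and z of ring3 in the frame of post3 between -0.006 and 0.006 m) or (horizontal distance between ring3 and post4 below 0.009 m and z of ring3 in the frame of post4 between -0.006 and 0.006 m)) and ((horizontal distance between ring4 and post1 below 0.009 m and z of ring4 in the frame of post1 between -0.006 and 0.006 m) or (horizontal distance between ring4 and post2 below 0.009 m and z of ring4 in the frame of post2 between -0.006 and 0.006 m) or (horizontal distance between ring4 and post3 below 0.009 m and z of ring4 in the frame of post3 between -0.006 and 0.006 m) or (horizontal distance between ring4 and post4 below 0.009 m and z of ring4 in the frame of post4 between -0.006 and 0.006 m))); the robot touches nothing.
It fails at once if the glue is pushed more than 40 mm from its place (distance of glue from where it was at the start of the episode above 0.04 m).
It fails at once if the hammer is pushed more than 40 mm from its place (distance of hammer from where it was at the start of the episode above 0.04 m).
Of ring1, ring2, ring3, ring4 only 3 to 4 are there at a start; the rules pass over those that are not, and their reading is None.
At some moment in a run one of ring1, ring2, ring3, ring4 may be knocked a few centimetres aside while the robot is not near it.
Once in a run the grip may slacken for a moment while it holds something.
It also fails if it takes over 208 s, if anything falls off the work surface, if the arm or the gripper's body presses on something with over 40 N, if the wrist force passes 120 N, or if a joint passes its speed limit or range.

## Working session

There is one attempt and no reset: what is moved stays moved. The work goes in short steps, Python scripts to look and compute and a tool call to move; the robot and the scene stay as the last step left them, time stands still between calls to the robot, and variables do not carry over. Pictures are saved under pics/ and viewed, about 12 in all and at most 16, crops included, and the job is handed in when it is done.

Besides the shell and the picture viewer there is one more tool, called after "Request:" as name(argument=value, ...) on one line, values as JSON. drive_tool: Moves the arm, as the interface text tells. Its arguments: {"type":"object","properties":{"hand":{"type":"array"},"dp":{"type":"array"},"rotation":{"type":"array"},"force":{"type":"number"}},"required":["hand","dp","rotation"]}

```bash
ls; mkdir -p pics
cat > h.py <<'E'
import numpy as np, cv2
from station import r
def cam(n):
    c=r.read_camera(n); np.savez('%s.npz'%n,**c); return c
def load(n): return dict(np.load('%s.npz'%n))
def px2w(c,u,v,z=None):
    K,T=c['K'],c['T']
    d=np.array([(u-K[0,2])/K[0,0],-(v-K[1,2])/K[1,1],-1.])
    if z is None:
        dep=c['depth'][int(round(v)),int(round(u))]; return T[:3,:3]@(d*dep)+T[:3,3]
    w=T[:3,:3]@d; return T[:3,3]+w*(z-T[2,3])/w[2]
def w2px(c,p):
    q=c['T'][:3,:3].T@(np.array(p)-c['T'][:3,3]); K=c['K']
    return K[0,0]*q[0]/-q[2]+K[0,2], K[1,1]*-q[1]/-q[2]+K[1,2]
def crop(c,u0,v0,u1,v1,name,s):
    im=c['color'][v0:v1,u0:u1,::-1]
    cv2.imwrite('pics/'+name,cv2.resize(im,None,fx=s,fy=s,interpolation=cv2.INTER_CUBIC))
E
python3 - <<'E'
from h import *
for n in('top','side'):
    c=cam(n); crop(c,0,0,640,400,n+'0.png',1.25); print(c['K'],c['T'],[k for k in c])
print(r.sense())
E
```

```text
pics
[[425.60603047   0.         314.64368302]
 [  0.         425.60603047 193.0532352 ]
 [  0.           0.           1.        ]] [[-0.00748738  0.99668869 -0.08096663  0.46824736]
 [-0.99993505 -0.00676675  0.00917107  0.02080426]
 [ 0.00859282  0.08103004  0.99667462  1.16704008]
 [ 0.          0.          0.          1.        ]] ['color', 'depth', 'K', 'T']
[[457.32812531   0.         322.27691648]
 [  0.         457.32812531 196.66028376]
 [  0.           0.           1.        ]] [[ 0.81541148  0.43138595 -0.3860185   0.12859635]
 [-0.57874175  0.59283577 -0.56000333 -0.62031632]
 [-0.01273199  0.68003817  0.73306615  0.86720726]
 [ 0.          0.          0.          1.        ]] ['color', 'depth', 'K', 'T']
{'time_s': 0.1, 'joints': array([ 1.16299932e+00,  2.13295521e-01, -3.49332659e-02,  1.32352154e+00,
       -9.35123541e-06,  1.57080774e+00]), 'joint_vel': array([ 0.00171246, -0.00060228,  0.00118376,  0.00155491,  0.00098243,
       -0.00141376]), 'tau': array([-1.47114821e-03, -6.87250328e+01,  4.87807739e+01,  1.23547550e-02,
        8.50963033e-05, -4.28353485e-05]), 'eef_pos': array([0.19818198, 0.4587317 , 0.2308964 ]), 'orientation': array([[-9.17992207e-01,  3.96598250e-01, -3.69762182e-04],
       [ 3.96598422e-01,  9.17991785e-01, -8.79481365e-04],
       [-9.36212379e-06, -9.54004137e-04, -9.99999545e-01]]), 'wrist_force': array([ 0.18731217, -0.04326993, -1.29428324]), 'ft_torque': array([ 0.02062816,  0.01054915, -0.00477066]), 'finger_gap': 0.9987948211982772}
```

View pics/top0.png

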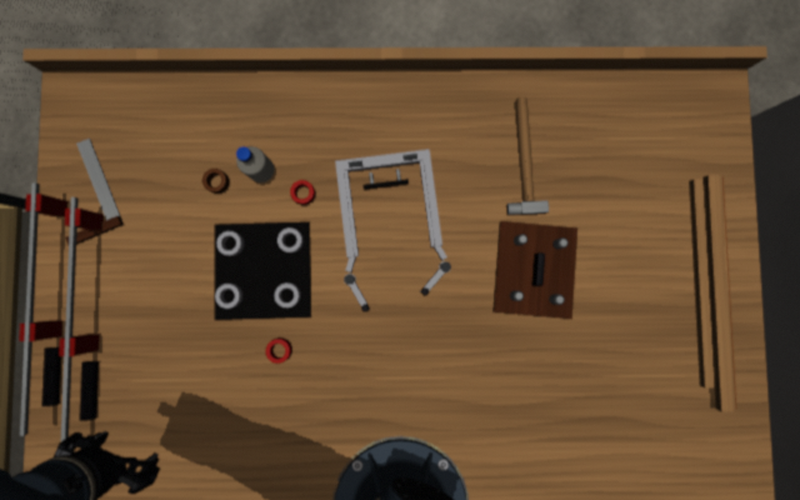

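View pics/side0.png

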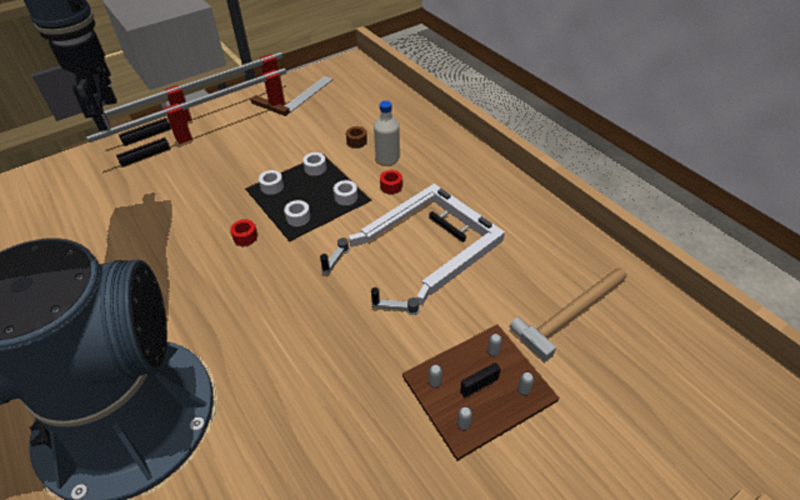

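Candidates for rings (top picture): white/aluminium at (229,243), (289,239), (228,295), (287,294), all on the mat. Look-alikes: red at (302,192) and (278,350), brown at (215,180). I choose the four aluminium ones and check them in a close crop.

Run:
```python
from h import *
c=load('top'); crop(c,165,110,475,262,'topc.png',2.58)
# height map
H,W=c['depth'].shape; u,v=np.meshgrid(np.arange(W),np.arange(H)); K=c['K']
P=np.stack([(u-K[0,2])/K[0,0],-(v-K[1,2])/K[1,1],-np.ones_like(u)],-1)*c['depth'][...,None]
P=P@c['T'][:3,:3].T+c['T'][:3,3]
col=c['color'].astype(int); sat=col.max(-1)-col.min(-1)
# rings: bright, grey, near mat, z 0.025-0.045
reg=(v>170)&(v<262)&(u>165)&(u<255)
m=reg&(P[...,2]>.022)&(P[...,2]<.05)&(sat<60)
n,l,s,ce=cv2.connectedComponentsWithStats(m.astype(np.uint8))
for i in range(1,n):
    if s[i,4]>20:
        q=P[l==i]; mn,mx=q.min(0),q.max(0); print('ring',ce[i],s[i,4],((mn+mx)/2)[:2],q.mean(0),(mx-mn))
# posts/handle
reg=(v>170)&(v<262)&(u>390)&(u<470)
m=reg&(P[...,2]>.035)&(P[...,2]<.09)
n,l,s,ce=cv2.connectedComponentsWithStats(m.astype(np.uint8))
for i in range(1,n):
    if s[i,4]>3: q=P[l==i]; print('post',ce[i],s[i,4],q.mean(0),q[:,2].max())
m=reg&(P[...,2]>.007)&(P[...,2]<.02)
pts=P[m][:,:2]; rr=cv2.minAreaRect((pts*1000).astype(np.float32)); print('board',rr,cv2.boxPoints(rr),m.sum())
# jig rails
reg=(v>110)&(v<262)&(u>260)&(u<375)
m=reg&(P[...,2]>.02)&(P[...,2]<.034)&(sat<60)
n,l,s,ce=cv2.connectedComponentsWithStats(m.astype(np.uint8))
for i in range(1,n):
    if s[i,4]>10:
        q=(P[l==i][:,:2]*1000).astype(np.float32); print('jig',ce[i],s[i,4],cv2.minAreaRect(q),q.mean(0))
m=reg&(P[...,2]>.04)&(P[...,2]<.06)
n,l,s,ce=cv2.connectedComponentsWithStats(m.astype(np.uint8))
for i in range(1,n): print('pin?',ce[i],s[i,4],P[l==i].mean(0))
for nm,uu,vv in (('glue',200,128),('hammer',422,120)): print(nm,P[vv,uu])
```

```text
ring [231.34170854 192.11557789] 199 [0.56498265 0.23280386] [0.56447076 0.23285283 0.03223765] [0.04875206 0.05036926 0.01707586]
ring [183.0657277  194.68544601] 213 [0.55908181 0.36318421] [0.55848027 0.361395   0.03206899] [0.05113234 0.05269813 0.01708578]
ring [228.960199   236.29353234] 201 [0.44658281 0.23912542] [0.44708678 0.23816238 0.03230157] [0.05011464 0.0521101  0.01469724]
ring [181.72093023 236.94418605] 215 [0.44614334 0.36353334] [0.44631752 0.36303294 0.03190448] [0.04766752 0.05165653 0.01516136]
post [416.95081967 191.57377049] 61 [ 0.56127976 -0.26016076  0.04753257] 0.05418951769246538
post [449.06779661 194.47457627] 59 [ 0.55296075 -0.34491298  0.04810864] 0.05490068124710423
post [431.28108108 215.52432432] 185 [ 0.49782358 -0.29706175  0.0447854 ] 0.052266564446132424
post [413.66666667 236.6       ] 60 [ 0.44287156 -0.2481501   0.04827942] 0.055896455148032764
post [446.11290323 239.59677419] 62 [ 0.43437805 -0.33340911  0.04747151] 0.054989865095000035
board ((509.3893737792969, -299.66925048828125), (171.36019897460938, 222.82679748535156), 84.22718811035156) [[ 389.92294 -373.7084 ]
 [ 611.6197  -396.12125]
 [ 628.85583 -225.6301 ]
 [ 407.15906 -203.21725]] 3995
jig [309.41869469 156.23174779] 1808 ((630.510009765625, 19.13445281982422), (242.46890258789062, 216.54156494140625), 7.344845294952393) [661.6452    23.644552]
jig [356.32608696 213.43478261] 46 ((505.3197937011719, -101.78309631347656), (18.820960998535156, 18.916994094848633), 88.83329010009766) [ 505.46094 -101.43649]
jig [278.58139535 223.41860465] 43 ((480.02032470703125, 107.68467712402344), (18.98198699951172, 18.760704040527344), 89.42156982421875) [480.2139  107.51456]
pin? [339.72413793 233.4137931 ] 29 [ 0.45265946 -0.05435711  0.04848753]
pin? [291.5 246.5] 32 [0.41964279 0.07192251 0.04888264]
glue [0.71670626 0.29440941 0.12537571]
hammer [ 0.75916212 -0.28453647  0.02666375]
```

View pics/topc.png

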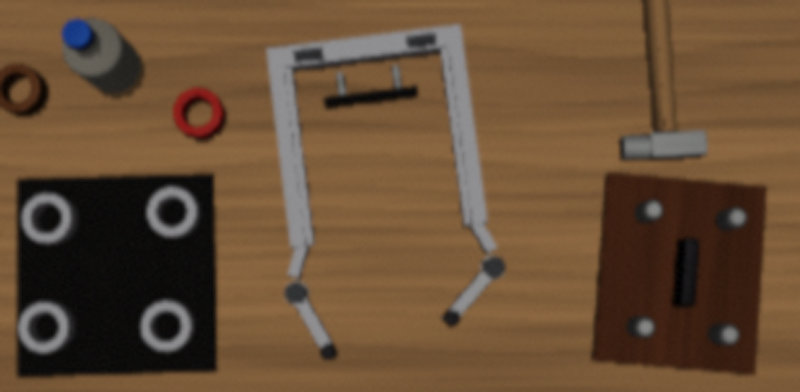

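Crop shows four aluminium rings on the black mat, with the red and brown ones off it. The right lever is at about 0.85 and the left at about 0.41. I'll write a planning helper, refine the jig frame, and plan the first reach to the left pin.

```bash
cat >> h.py <<'E'
def cloud(c):
    H,W=c['depth'].shape; u,v=np.meshgrid(np.arange(W),np.arange(H)); K=c['K']
    P=np.stack([(u-K[0,2])/K[0,0],-(v-K[1,2])/K[1,1],-np.ones_like(u)],-1)*c['depth'][...,None]
    return P@c['T'][:3,:3].T+c['T'][:3,3]
JO=np.array([.599,.0159]); JY=np.radians(6.93)
def j2w(x,y):
    c,s=np.cos(JY),np.sin(JY); return JO+np.array([c*x-s*y,s*x+c*y])
def w2j(p):
    c,s=np.cos(JY),np.sin(JY); d=np.asarray(p)[...,:2]-JO; return np.stack([c*d[...,0]+s*d[...,1],-s*d[...,0]+c*d[...,1]],-1)
def state():
    s=r.sense(); R=s['orientation']; return s,s['eef_pos'],np.degrees(np.arctan2(R[1,1],R[0,1]))
def go(*wps):
    """wps: (x,y,z,yaw deg) targets; prints dp in tool axes after turning, and turn"""
    s,p,yaw=state(); print('t %.2f at %s yaw %.1f gap %.3f F %s j6 %.2f'%(s['time_s'],np.round(p,4),yaw,s['finger_gap'],np.round(s['wrist_force'],1),s['joints'][5]))
    for x,y,z,ps in wps:
        turn=(yaw-ps+180)%360-180; a=np.radians(ps)
        X=np.array([-np.sin(a),np.cos(a)]);Y=np.array([np.cos(a),np.sin(a)]); d=np.array([x-p[0],y-p[1]])
        print('  turn %.1f then dp %.1f %.1f %.1f'%(turn,1e3*X@d,1e3*Y@d,1e3*(p[2]-z))); p=np.array([x,y,z]);yaw=ps
E
python3 - <<'E'
from h import *
c=load('top');P=cloud(c);q=w2j(P)
for sgn in(1,-1):
    m=(q[...,0]>-.05)&(q[...,0]<.12)&(q[...,1]*sgn>.07)&(q[...,1]*sgn<.115)&(P[...,2]>.019)&(P[...,2]<.034)
    k=np.polyfit(q[m][:,0],q[m][:,1],1); a=q[m]; print(sgn,m.sum(),k,np.degrees(k[0]),np.percentile(a[:,1],[3,97]))
m=(q[...,0]>.06)&(q[...,0]<.112)&(abs(q[...,1])<.06)&(P[...,2]>.008)
print('buf',m.sum(),np.percentile(q[m],[2,50,98],axis=0),np.percentile(P[m][:,2],[5,50,95]))
m=(q[...,0]>.118)&(q[...,0]<.16)&(abs(q[...,1])<.07)&(P[...,2]>.015)
print('bar',np.percentile(q[m][:,0],[3,97]),np.percentile(q[m][:,1],[3,97]),np.percentile(P[m][:,2],[5,50,95]))
go((.4196,.0719,.09,96.9),(.4196,.0719,.024,96.9),(.4106,.0992,.024,96.9))
E
```

```text
1 545 [-6.29763530e-06  9.17118076e-02] -0.0003608279234615648 [0.08035505 0.10282719]
-1 545 [-0.00302395 -0.09136465] -0.17325956994133815 [-0.10249863 -0.07986634]
buf 176 [[ 0.08470149 -0.04863911]
 [ 0.09025609  0.00085186]
 [ 0.10945907  0.04739093]] [0.00975158 0.01445966 0.0181415 ]
bar [0.12967613 0.15127245] [-0.06498532  0.06495704] [0.02018355 0.02528926 0.03472483]
t 0.10 at [0.1982 0.4587 0.2309] yaw 66.6 gap 0.999 F [ 0.2 -0.  -1.3] j6 1.57
  turn -30.3 then dp -173.3 -410.6 140.9
  turn 0.0 then dp 0.0 0.0 66.0
  turn 0.0 then dp 5.7 28.2 0.0
```

Request:
drive_tool(hand=[0.5,0.5,0.5,0.5,0.5,0.5,0.5,0.5,0.5,0.5], dp=[[0,0,0],[0,0,0],[0,0,0],[-24.8,-58.7,20.1],[-24.8,-58.7,20.1],[-24.8,-58.7,20.1],[-24.8,-58.7,20.1],[-24.8,-58.7,20.1],[-24.8,-58.7,20.1],[-24.8,-58.7,20.1]], rotation=[[0,0,-10.1],[0,0,-10.1],[0,0,-10.1],[0,0,0],[0,0,0],[0,0,0],[0,0,0],[0,0,0],[0,0,0],[0,0,0]], force=40)

```text
time_s: 1.35
eef_pos: [0.4065, 0.0952, 0.0992]
orientation: [[-0.993, -0.121, 0.0], [-0.121, 0.993, 0.0], [-0.0, 0.0, -1.0]]
wrist_force: [0.8, 0.5, -0.3]
finger_gap: 0.498
```

Run:
```python
from h import *
go((.4196,.0719,.09,96.9),(.4196,.0719,.024,96.9),(.4106,.0992,.024,96.9))
```

```text
t 1.35 at [0.4065 0.0952 0.0992] yaw 96.9 gap 0.498 F [ 0.8  0.5 -0.3] j6 0.11
  turn 0.0 then dp -10.2 -24.7 9.2
  turn 0.0 then dp 0.0 0.0 66.0
  turn 0.0 then dp 5.7 28.2 0.0
```

Request:
drive_tool(hand=[0.5,0.5], dp=[[0,0,0],[0,0,0]], rotation=[[0,0,0],[0,0,0]])

```text
time_s: 1.6
eef_pos: [0.4056, 0.097, 0.0996]
orientation: [[-0.993, -0.12, -0.001], [-0.12, 0.993, 0.0], [0.001, 0.0, -1.0]]
wrist_force: [0.2, 1.0, 1.1]
finger_gap: 0.504
```

Request:
drive_tool(hand=[0.5,0.5,0.5,0.5,0.5,1,1,1], dp=[[-10.9,-26.6,9.6],[0,0,0],[0,0,33],[0,0,33],[0,0,0],[0,0,0],[0,0,0],[0,0,0]], rotation=[[0,0,0],[0,0,0],[0,0,0],[0,0,0],[0,0,0],[0,0,0],[0,0,0],[0,0,0]])

```text
time_s: 2.6
eef_pos: [0.4207, 0.0725, 0.0255]
orientation: [[-0.993, -0.121, 0.002], [-0.121, 0.993, 0.001], [-0.002, 0.001, -1.0]]
wrist_force: [-2.5, 1.2, 8.7]
finger_gap: 0.175
```

Request:
drive_tool(hand=[1,1,1,1,1,1,1,0.6,0.6,0.6], dp=[[1.8,4.6,0],[1.5,4.6,0],[1.1,4.8,0],[0.8,4.8,0],[0.4,4,0],[0.2,4,0],[0,0,0],[0,0,0],[0,0,0],[0,0,-60]], rotation=[[0,0,0],[0,0,0],[0,0,0],[0,0,0],[0,0,0],[0,0,0],[0,0,0],[0,0,0],[0,0,0],[0,0,0]])

```text
time_s: 3.85
eef_pos: [0.4087, 0.0974, 0.0825]
orientation: [[-0.993, -0.121, -0.006], [-0.121, 0.993, -0.001], [0.006, -0.001, -1.0]]
wrist_force: [1.4, 0.3, 0.8]
finger_gap: 0.399
```

Run:
```python
from h import *
go((.4527,-.0544,.085,96.9),(.4527,-.0544,.024,96.9))
```

```text
t 3.85 at [0.4087 0.0974 0.0825] yaw 96.9 gap 0.399 F [1.4 0.3 0.8] j6 0.11
  turn 0.0 then dp -25.5 -156.0 -2.5
  turn 0.0 then dp 0.0 0.0 61.0
```

Request:
drive_tool(hand=[0.5,0.5,0.5,0.5,0.5,0.5,0.5,1,1,1], dp=[[-6.4,-39,0],[-6.4,-39,0],[-6.4,-39,0],[-6.3,-39,0],[0,0,0],[0,0,29],[0,0,29],[0,0,0],[0,0,0],[0,0,0]], rotation=[[0,0,0],[0,0,0],[0,0,0],[0,0,0],[0,0,0],[0,0,0],[0,0,0],[0,0,0],[0,0,0],[0,0,0]])

```text
time_s: 5.1
eef_pos: [0.4551, -0.0536, 0.0268]
orientation: [[-0.993, -0.121, 0.0], [-0.121, 0.993, 0.0], [-0.0, 0.0, -1.0]]
wrist_force: [-1.8, 1.8, -5.5]
finger_gap: 0.171
```

Request:
drive_tool(hand=[1,1,1,1,1,1,1,1,1], dp=[[5.5,-5.4,0],[4.9,-6,0],[4.1,-6.4,0],[3.5,-6.9,0],[2.7,-7.2,0],[1.7,-6.8,0],[1.1,-6.9,0],[0.3,-5.6,0],[0,0,0]], rotation=[[0,0,0],[0,0,0],[0,0,0],[0,0,0],[0,0,0],[0,0,0],[0,0,0],[0,0,0],[0,0,0]])

```text
time_s: 6.22
eef_pos: [0.436, -0.1078, 0.0263]
orientation: [[-0.993, -0.12, -0.002], [-0.12, 0.993, -0.0], [0.002, 0.0, -1.0]]
wrist_force: [-10.6, -1.7, -0.1]
finger_gap: 0.166
```

Request:
drive_tool(hand=[0.6,0.6,0.6,0.6], dp=[[0,0,0],[0,0,0],[0,0,-50],[0,0,-50]], rotation=[[0,0,0],[0,0,0],[0,0,0],[0,0,0]])

```text
time_s: 6.72
eef_pos: [0.4375, -0.1075, 0.1277]
orientation: [[-0.993, -0.121, 0.0], [-0.121, 0.993, 0.0], [-0.0, 0.0, -1.0]]
wrist_force: [1.9, -0.1, -0.0]
finger_gap: 0.398
```

Run:
```python
from h import *
h=(.4980,-.2970)  # handle centre: mean of posts
print(np.mean([[.5613,-.2602],[.5530,-.3449],[.4429,-.2482],[.4344,-.3334]],0))
go((.4979,-.2967,.11,84.4),(.4979,-.2967,.018,84.4))
```

```text
[ 0.4979   -0.296675]
t 6.72 at [ 0.4375 -0.1075  0.1277] yaw 96.9 gap 0.398 F [ 1.9 -0.1 -0. ] j6 -0.36
  turn 12.5 then dp -78.5 -182.4 17.7
  turn 0.0 then dp 0.0 0.0 92.0
```

Request:
drive_tool(hand=[0.5,0.5,0.5,0.5,0.5,0.5,0.5,0.5,0.5], dp=[[0,0,0],[0,0,0],[-15.7,-36.5,3.5],[-15.7,-36.5,3.5],[-15.7,-36.5,3.5],[-15.7,-36.5,3.5],[-15.7,-36.4,3.5],[0,0,0],[0,0,0]], rotation=[[0,0,6.3],[0,0,6.2],[0,0,0],[0,0,0],[0,0,0],[0,0,0],[0,0,0],[0,0,0],[0,0,0]])

```text
time_s: 7.85
eef_pos: [0.4981, -0.2965, 0.1087]
orientation: [[-0.995, 0.097, 0.0], [0.097, 0.995, 0.0], [-0.0, 0.0, -1.0]]
wrist_force: [-0.2, 0.5, 0.3]
finger_gap: 0.501
```

Run:
```python
from h import *
c=cam('top');P=cloud(c);q=w2j(P)
m=(P[...,2]>.038)&(P[...,2]<.056)&(q[...,0]>-.2)&(q[...,0]<-.1)&(abs(q[...,1])<.13)
n,l,s,ce=cv2.connectedComponentsWithStats(m.astype(np.uint8))
for i in range(1,n): a=q[l==i].mean(0); print('pin',s[i,4],a,np.arctan2(105-abs(a[1])*1e3,-107-a[0]*1e3))
go((.4979,-.2967,.11,84.4),(.4979,-.2967,.018,84.4))
```

```text
pin 30 [-0.17625938 -0.1017287 ] 0.04719751983232514
pin 27 [-0.17623905  0.10437492] 0.009027575167482956
t 7.90 at [ 0.4981 -0.2962  0.1089] yaw 84.5 gap 0.503 F [ 0.5 -0.4  1. ] j6 -0.44
  turn 0.1 then dp 0.1 -0.5 -1.1
  turn 0.0 then dp 0.0 0.0 92.0
```

Request:
drive_tool(hand=[0.5,0.5,0.5,1,1,1,1], dp=[[0,0,45],[0,0,45],[0,0,0],[0,0,0],[0,0,0],[0,0,0],[0,0,0]], rotation=[[0,0,0],[0,0,0],[0,0,0],[0,0,0],[0,0,0],[0,0,0],[0,0,0]], force=90)

```text
time_s: 8.78
eef_pos: [0.4994, -0.2974, 0.0212]
orientation: [[-0.995, 0.097, 0.003], [0.097, 0.995, -0.002], [-0.003, -0.001, -1.0]]
wrist_force: [-1.7, 1.4, 8.7]
finger_gap: 0.17
```

Request:
drive_tool(hand=[1,1,1,1], dp=[[0,0,-30],[0,0,-30],[0,0,-20],[0,0,0]], rotation=[[0,0,0],[0,0,0],[0,0,0],[0,0,0]])

```text
time_s: 9.28
eef_pos: [0.4994, -0.2974, 0.1012]
orientation: [[-0.995, 0.097, 0.004], [0.097, 0.995, -0.002], [-0.004, -0.002, -1.0]]
wrist_force: [0.3, -0.1, -4.3]
finger_gap: 0.166
```

Run:
```python
from h import *
x,y=j2w(-.205,0); print(x,y)
go((x,y,.1,96.9),(x,y,.022,96.9))
```

```text
0.39549766801915737 -0.008834608918657168
t 9.28 at [ 0.4994 -0.2974  0.1012] yaw 84.4 gap 0.166 F [ 0.3 -0.1 -4.3] j6 -0.44
  turn -12.5 then dp 68.4 299.0 1.2
  turn 0.0 then dp 0.0 0.0 78.0
```

Request:
drive_tool(hand=[1,1,1,1,1,1,1,1,1,1], dp=[[0,0,0],[0,0,0],[8.5,37.4,0],[8.5,37.4,0],[8.5,37.4,0],[8.5,37.4,0],[8.5,37.4,0],[8.5,37.4,0],[8.5,37.4,0],[8.9,37.2,0]], rotation=[[0,0,-6.3],[0,0,-6.2],[0,0,0],[0,0,0],[0,0,0],[0,0,0],[0,0,0],[0,0,0],[0,0,0],[0,0,0]])

```text
time_s: 10.52
eef_pos: [0.3933, -0.0071, 0.0983]
orientation: [[-0.993, -0.121, -0.0], [-0.121, 0.993, 0.0], [0.0, 0.0, -1.0]]
wrist_force: [1.1, -0.1, -3.5]
finger_gap: 0.17
```

Request:
drive_tool(hand=[1,1], dp=[[0,0,0],[0,0,0]], rotation=[[0,0,0],[0,0,0]])

```text
time_s: 10.78
eef_pos: [0.3941, -0.0083, 0.0985]
orientation: [[-0.993, -0.121, 0.0], [-0.121, 0.993, -0.0], [-0.0, -0.0, -1.0]]
wrist_force: [0.2, -0.5, -4.9]
finger_gap: 0.167
```

Run:
```python
from h import *
x,y=j2w(-.205,0)
go((x,y,.1,96.9),(x,y,.022,96.9))
c=cam('top'); crop(c,240,120,380,320,'hold.png',3)
c=cam('side'); crop(c,200,120,460,320,'holds.png',3)
```

```text
t 10.78 at [ 0.3941 -0.0083  0.0985] yaw 97.0 gap 0.167 F [ 0.2 -0.5 -4.9] j6 -0.14
  turn 0.1 then dp -1.3 -0.7 -1.5
  turn 0.0 then dp 0.0 0.0 78.0
```

View pics/holds.png

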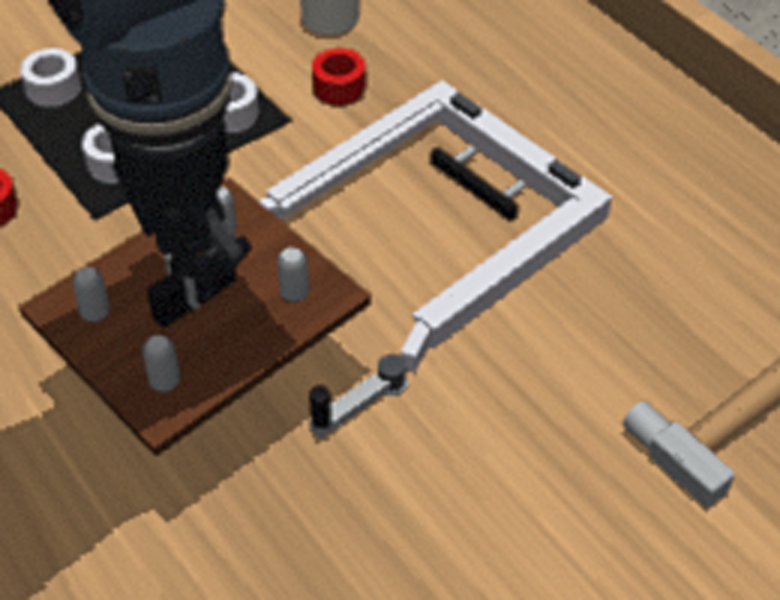

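The side picture shows the board held level above the bench, the right lever open, and the mouth clear. I'll measure its held pose.

Run:
```python
from h import *
c=load('top');P=cloud(c);q=w2j(P)
m=(P[...,2]>.078)&(P[...,2]<.098)&(abs(q[...,1])<.12)&(q[...,0]>-.33)&(q[...,0]<-.07)
m=cv2.morphologyEx(m.astype(np.uint8),cv2.MORPH_OPEN,np.ones((2,2)))>0
a=q[m]; print(m.sum(),np.median(P[m][:,2]),np.percentile(a,[1,99],axis=0)*1e3)
# edges: per-column y extents over x
for x in np.arange(-.29,-.1,.02):
    b=a[(abs(a[:,0]-x)<.005)][:,1]; 
    if len(b): print(round(x,3),np.round([b.min()*1e3,b.max()*1e3],1),len(b))
s,p,y=state(); print('tcp jig',w2j(p[:2]))
```

```text
1270 0.0884104202588305 [[-168.09087176  -92.90889199]
 [-110.44310916   82.30891664]]
-0.17 [-92.8 -53.8] 28
-0.15 [-93.2  84. ] 202
-0.13 [-93.2  84. ] 268
-0.11 [-92.5  82.4] 134
tcp jig [-0.20619468  0.0002425 ]
```

Run:
```python
from h import *
c=load('top')
z=.09
for x in(-.125,-.14):
    row=[]
    for y in np.arange(-.105,.106,.003):
        w=j2w(x,y); u,v=w2px(c,[w[0],w[1],z]); pix=cv2.getRectSubPix(c['color'],(1,1),(float(u),float(v)))[0,0]; row.append((int(y*1e3),int(pix.sum())))
    print(x,row[:12],row[-12:])
```

```text
-0.125 [(-105, 324), (-102, 374), (-98, 424), (-95, 435), (-92, 398), (-89, 293), (-86, 274), (-83, 231), (-80, 147), (-77, 120), (-74, 117), (-71, 108)] [(72, 119), (75, 121), (78, 119), (81, 119), (84, 164), (87, 244), (90, 302), (93, 375), (96, 432), (99, 441), (102, 426), (105, 363)]
-0.14 [(-105, 278), (-102, 333), (-98, 416), (-95, 436), (-92, 421), (-89, 356), (-86, 273), (-83, 216), (-80, 142), (-77, 116), (-74, 118), (-71, 105)] [(72, 86), (75, 104), (78, 116), (81, 125), (84, 166), (87, 235), (90, 262), (93, 336), (96, 421), (99, 439), (102, 414), (105, 338)]
```

View pics/hold.png

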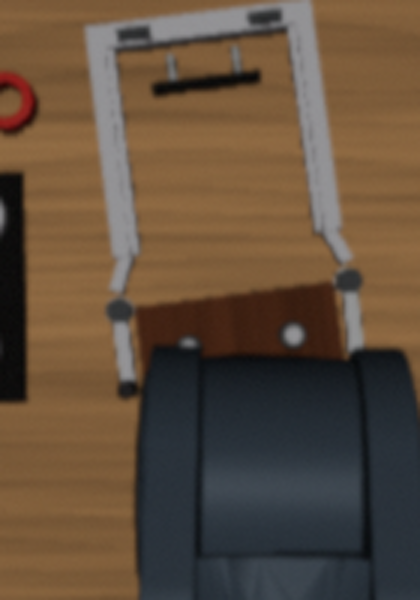

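The top crop shows the board's front edge centred between the levers (colour edges at about -83 and +86 mm). Now lower it.

Request:
drive_tool(hand=[1,1,1,1], dp=[[0,0,35],[0,0,30],[0,0,10],[0,0,0]], rotation=[[0,0,0],[0,0,0],[0,0,0],[0,0,0]])

```text
time_s: 11.38
eef_pos: [0.394, -0.0086, 0.0236]
orientation: [[-0.993, -0.12, -0.001], [-0.12, 0.993, -0.0], [0.001, 0.0, -1.0]]
wrist_force: [0.0, -0.9, -4.6]
finger_gap: 0.169
```

Request:
drive_tool(hand=[1,1,1,1,1,1,1], dp=[[0,0,1.8],[-15,0,0],[-15,0,0],[-15,0,0],[-15,0,0],[-10,0,0],[0,0,0]], rotation=[[0,0,0],[0,0,0],[0,0,0],[0,0,0],[0,0,0],[0,0,0],[0,0,0]])

```text
time_s: 12.25
eef_pos: [0.4641, 0.0003, 0.0217]
orientation: [[-0.993, -0.121, -0.0], [-0.121, 0.993, -0.0], [0.0, -0.0, -1.0]]
wrist_force: [0.4, -0.4, -4.0]
finger_gap: 0.172
```

Request:
drive_tool(hand=[1,1,1,1,1,1,1,1], dp=[[-17,0,0],[-17,0,0],[-17,0,0],[-17,0,0],[-17,0,0],[-17,0,0],[-17,0,0],[0,0,0]], rotation=[[0,0,0],[0,0,0],[0,0,0],[0,0,0],[0,0,0],[0,0,0],[0,0,0],[0,0,0]])

```text
time_s: 13.25
eef_pos: [0.5819, 0.0146, 0.0216]
orientation: [[-0.993, -0.121, -0.0], [-0.121, 0.993, -0.0], [0.0, 0.0, -1.0]]
wrist_force: [-0.2, 0.2, -4.6]
finger_gap: 0.165
```

Request:
drive_tool(hand=[1,1,1,1], dp=[[-6,0,0],[-5,0,0],[0,0,0],[0,0,0]], rotation=[[0,0,0],[0,0,0],[0,0,0],[0,0,0]])

```text
time_s: 13.75
eef_pos: [0.5922, 0.0159, 0.0217]
orientation: [[-0.993, -0.121, -0.0], [-0.121, 0.993, -0.0], [0.0, 0.0, -1.0]]
wrist_force: [-1.9, -2.1, -4.4]
finger_gap: 0.167
```

Run:
```python
from h import *
s,p,y=state(); print('tcp jig',w2j(p[:2]))
go((*j2w(-.107,.035),.1,96.9))
```

```text
tcp jig [-0.00671732  0.00081563]
t 13.75 at [0.5922 0.0159 0.0217] yaw 96.9 gap 0.167 F [-1.9 -2.1 -4.4] j6 -0.09
  turn 0.0 then dp 100.3 34.1 -78.3
```

Request:
drive_tool(hand=[1,0.6,0.6,0.6,0.6,0.6], dp=[[-2,0,0.5],[0,0,0],[0,0,0],[0,0,-45],[0,0,-45],[0,0,0]], rotation=[[0,0,0],[0,0,0],[0,0,0],[0,0,0],[0,0,0],[0,0,0]])

```text
time_s: 14.5
eef_pos: [0.597, 0.0163, 0.1152]
orientation: [[-0.993, -0.121, 0.007], [-0.121, 0.993, 0.0], [-0.007, -0.001, -1.0]]
wrist_force: [-0.0, 0.2, -0.3]
finger_gap: 0.398
```

Run:
```python
from h import *
c=cam('side'); crop(c,200,120,460,320,'in_s.png',3)
P=cloud(cam('top'));q=w2j(P)
m=(P[...,2]>.038)&(P[...,2]<.056)&(q[...,0]>-.2)&(q[...,0]<.1)&(abs(q[...,1])<.13)
n,l,s,ce=cv2.connectedComponentsWithStats(m.astype(np.uint8))
for i in range(1,n):
    if s[i,4]>10: print('pt',s[i,4],q[l==i].mean(0))
g=lambda th:(-.107-.07*np.cos(th),.105-.07*np.sin(th))
x,y=j2w(*g(.01)); go((x,y,.12,96.9),(x,y,.025,96.9))
```

```text
t 14.60 at [0.5949 0.0162 0.1115] yaw 96.9 gap 0.399 F [ 0.1  0.7 -0.1] j6 -0.09
  turn 0.0 then dp 173.1 103.4 -8.5
  turn 0.0 then dp 0.0 0.0 95.0
```

View pics/in_s.png

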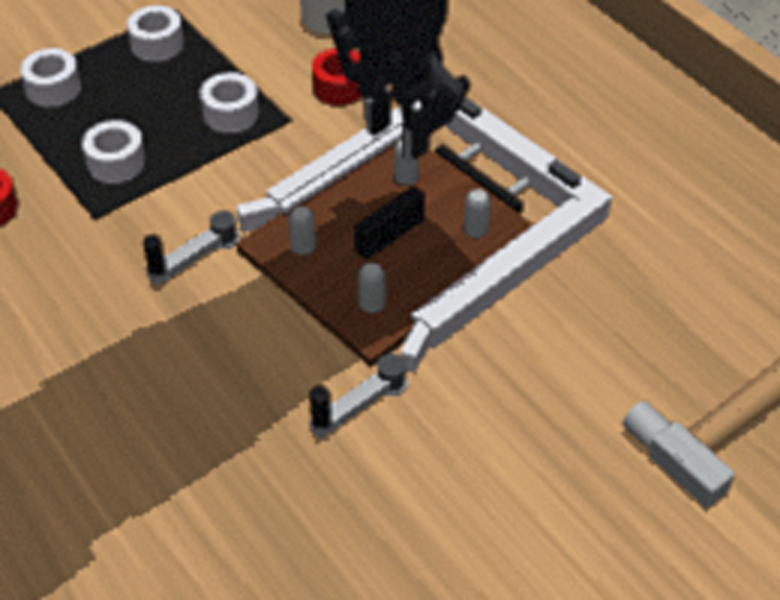

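The side picture shows the board in the guides against the buffer with both levers open, so step 1 is met. Now the left pin.

Request:
drive_tool(hand=[0.5,0.5,0.5,0.5,0.5,0.5,0.5], dp=[[34.6,20.7,-2],[34.6,20.7,-2],[34.6,20.7,-2],[34.6,20.7,-2],[34.7,20.6,0],[0,0,0],[0,0,0]], rotation=[[0,0,0],[0,0,0],[0,0,0],[0,0,0],[0,0,0],[0,0,0],[0,0,0]])

```text
time_s: 15.48
eef_pos: [0.4103, 0.0979, 0.1188]
orientation: [[-0.993, -0.121, -0.0], [-0.121, 0.993, -0.0], [0.0, -0.0, -1.0]]
wrist_force: [-0.5, 0.1, 0.4]
finger_gap: 0.502
```

Run:
```python
from h import *
P=cloud(cam('top'));q=w2j(P)
m=(P[...,2]>.038)&(P[...,2]<.056)&(q[...,0]>-.2)&(q[...,0]<.1)&(abs(q[...,1])<.13)
n,l,s,ce=cv2.connectedComponentsWithStats(m.astype(np.uint8))
for i in range(1,n):
    if s[i,4]>10: print('pt',s[i,4],q[l==i].mean(0))
g=lambda th:(-.107-.07*np.cos(th),.105-.07*np.sin(th))
x,y=j2w(*g(.01)); go((x,y,.12,96.9),(x,y,.025,96.9))
```

```text
pt 54 [ 0.04972536 -0.04153059]
pt 54 [0.04981396 0.04406623]
pt 157 [-0.01000954  0.00144468]
pt 54 [-0.06992476 -0.04134771]
pt 53 [-0.06994184  0.04365361]
pt 30 [-0.1764878  -0.10161637]
t 15.53 at [0.4106 0.0978 0.1189] yaw 96.9 gap 0.499 F [ 0.5 -0.4  0.4] j6 0.11
  turn 0.0 then dp -0.1 0.3 -1.1
  turn 0.0 then dp 0.0 0.0 95.0
```

Request:
drive_tool(hand=[0.5,0.5,0.5,1,1,1], dp=[[0,0,47],[0,0,47],[0,0,0],[0,0,0],[0,0,0],[0,0,0]], rotation=[[0,0,0],[0,0,0],[0,0,0],[0,0,0],[0,0,0],[0,0,0]])

```text
time_s: 16.27
eef_pos: [0.4117, 0.0981, 0.0271]
orientation: [[-0.993, -0.121, 0.003], [-0.121, 0.993, 0.0], [-0.003, 0.0, -1.0]]
wrist_force: [-1.0, -0.9, 7.7]
finger_gap: 0.15
```

Request:
drive_tool(hand=[1,1,1,1,1,1,1], dp=[[-0.6,-9.1,0],[-1.8,-8.9,0],[-2.9,-8.6,0],[-4,-8.2,0],[-5,-7.6,0],[-6,-6.9,0],[0,0,0]], rotation=[[0,0,0],[0,0,0],[0,0,0],[0,0,0],[0,0,0],[0,0,0],[0,0,0]])

```text
time_s: 17.15
eef_pos: [0.4374, 0.0515, 0.0271]
orientation: [[-0.993, -0.121, 0.002], [-0.121, 0.993, 0.001], [-0.002, 0.001, -1.0]]
wrist_force: [-6.2, 1.1, 13.5]
finger_gap: 0.151
```

Request:
drive_tool(hand=[1,1,1,1,1,1,1], dp=[[-6.8,-6,0],[-7.5,-5.1,0],[-8.1,-4.1,0],[-8.6,-3,0],[-8.9,-1.9,0],[-9.1,-0.7,0],[0,0,0]], rotation=[[0,0,0],[0,0,0],[0,0,0],[0,0,0],[0,0,0],[0,0,0],[0,0,0]])

```text
time_s: 18.02
eef_pos: [0.4889, 0.0373, 0.0271]
orientation: [[-0.993, -0.121, 0.002], [-0.121, 0.993, 0.001], [-0.002, 0.001, -1.0]]
wrist_force: [5.0, 4.5, 4.0]
finger_gap: 0.148
```

Run:
```python
from h import *
s,p,y=state(); print('tcp jig',w2j(p[:2]),s['finger_gap'],s['wrist_force'])
```

```text
tcp jig [-0.10665923  0.0345703 ] 0.14803613184645395 [5.02156709 4.53121399 4.01171102]
```

Request:
drive_tool(hand=[0.6,0.6,0.6,0.6,0.6], dp=[[0,0,0],[0,0,0],[0,0,-45],[0,0,-45],[0,0,0]], rotation=[[0,0,0],[0,0,0],[0,0,0],[0,0,0],[0,0,0]])

```text
time_s: 18.65
eef_pos: [0.4898, 0.0368, 0.1189]
orientation: [[-0.993, -0.121, 0.006], [-0.121, 0.993, 0.0], [-0.006, -0.0, -1.0]]
wrist_force: [0.2, -1.1, -0.6]
finger_gap: 0.4
```

Run:
```python
from h import *
x,y=j2w(-.177,-.1025); go((x,y,.12,96.9),(x,y,.025,96.9))
```

```text
t 18.65 at [0.4898 0.0368 0.1189] yaw 96.9 gap 0.400 F [ 0.2 -1.1 -0.6] j6 -0.05
  turn 0.0 then dp 71.0 -136.4 -1.1
  turn 0.0 then dp 0.0 0.0 95.0
```

Request:
drive_tool(hand=[0.5,0.5,0.5,0.5,0.5,0.5,0.5,0.5,0.5], dp=[[17.8,-34.1,0],[17.8,-34.1,0],[17.7,-34.1,0],[17.7,-34.1,0],[0,0,0],[0,0,0],[0,0,47],[0,0,46],[0,0,0]], rotation=[[0,0,0],[0,0,0],[0,0,0],[0,0,0],[0,0,0],[0,0,0],[0,0,0],[0,0,0],[0,0,0]])

```text
time_s: 19.77
eef_pos: [0.4314, -0.1059, 0.0202]
orientation: [[-0.993, -0.122, -0.005], [-0.122, 0.993, 0.001], [0.005, 0.002, -1.0]]
wrist_force: [-0.6, -0.2, 0.4]
finger_gap: 0.501
```

Request:
drive_tool(hand=[1,1,1], dp=[[0,0,0],[0,0,0],[0,0,0]], rotation=[[0,0,0],[0,0,0],[0,0,0]])

```text
time_s: 20.15
eef_pos: [0.4349, -0.1073, 0.0242]
orientation: [[-0.993, -0.121, 0.003], [-0.121, 0.993, -0.0], [-0.003, -0.001, -1.0]]
wrist_force: [-1.6, 1.8, 8.6]
finger_gap: 0.154
```

Run:
```python
from h import *
s,p,y=state(); print('tcp jig',w2j(p[:2]),s['finger_gap'],s['wrist_force'])
```

```text
tcp jig [-0.17780124 -0.1025412 ] 0.154299247795343 [-1.64881196  1.77901595  8.60834622]
```

Request:
drive_tool(hand=[1,1,1,1,1,1,1], dp=[[-0.6,6.6,0],[-1.8,8.9,0],[-2.9,8.6,0],[-4,8.2,0],[-5,7.6,0],[-6,6.9,0],[0,0,0]], rotation=[[0,0,0],[0,0,0],[0,0,0],[0,0,0],[0,0,0],[0,0,0],[0,0,0]])

```text
time_s: 21.02
eef_pos: [0.4508, -0.0582, 0.0243]
orientation: [[-0.993, -0.121, 0.005], [-0.121, 0.993, -0.001], [-0.005, -0.001, -1.0]]
wrist_force: [7.2, 1.0, -2.4]
finger_gap: 0.156
```

Request:
drive_tool(hand=[1,1,1,1,1,1,1], dp=[[-6.8,6,0],[-7.5,5.1,0],[-8.1,4.1,0],[-8.6,3,0],[-8.9,1.9,0],[-9.1,0.7,0],[0,0,0]], rotation=[[0,0,0],[0,0,0],[0,0,0],[0,0,0],[0,0,0],[0,0,0],[0,0,0]])

```text
time_s: 21.9
eef_pos: [0.495, -0.0326, 0.0241]
orientation: [[-0.993, -0.12, 0.001], [-0.12, 0.993, -0.002], [-0.001, -0.002, -1.0]]
wrist_force: [-5.1, -7.0, 10.6]
finger_gap: 0.146
```

Request:
drive_tool(hand=[0.6,0.6,0.6,0.6,0.6], dp=[[0,0,0],[0,0,0],[0,0,-45],[0,0,-45],[0,0,0]], rotation=[[0,0,0],[0,0,0],[0,0,0],[0,0,0],[0,0,0]])

```text
time_s: 22.52
eef_pos: [0.4964, -0.0318, 0.1159]
orientation: [[-0.993, -0.121, 0.006], [-0.121, 0.993, -0.0], [-0.006, -0.001, -1.0]]
wrist_force: [1.0, -0.3, -0.1]
finger_gap: 0.4
```

```bash
cat >> h.py <<'E'
def check():
    c=cam('top');P=cloud(c);q=w2j(P); u,v=np.meshgrid(np.arange(640),np.arange(400))
    m=(P[...,2]>.044)&(P[...,2]<.056)&(q[...,0]>-.2)&(q[...,0]<.1)&(abs(q[...,1])<.13)
    n,l,s,ce=cv2.connectedComponentsWithStats(m.astype(np.uint8))
    for i in range(1,n):
        if s[i,4]>8: print('pt',s[i,4],np.round(q[l==i].mean(0)*1e3,1))
    col=c['color'].astype(int); sat=col.max(-1)-col.min(-1)
    m=(P[...,2]>.022)&(P[...,2]<.05)&(sat<60)&(P[...,1]>.15)&(P[...,0]>.35)&(P[...,0]<.68)&(P[...,1]<.5)
    n,l,s,ce=cv2.connectedComponentsWithStats(m.astype(np.uint8))
    for i in range(1,n):
        if s[i,4]>60: p=P[l==i]; print('ring',s[i,4],((p.min(0)+p.max(0))/2)[:2].round(4),p.mean(0).round(4))
E
python3 - <<'E'
from h import *
check(); go()
crop(cam('side'),200,120,460,320,'shut.png',3)
E
```

```text
pt 49 [ 58.3 -42.2]
pt 50 [57.9 43.3]
pt 42 [-61.7  44.7]
ring 203 [0.5649 0.2328] [0.5644 0.2327 0.0319]
ring 211 [0.559  0.3621] [0.5586 0.3617 0.0322]
ring 203 [0.4465 0.239 ] [0.4472 0.2379 0.0326]
ring 214 [0.446  0.3635] [0.4461 0.3634 0.0319]
t 22.57 at [ 0.4953 -0.0317  0.114 ] yaw 96.9 gap 0.398 F [-0.6  0.4 -1.2] j6 -0.19
```

View pics/shut.png

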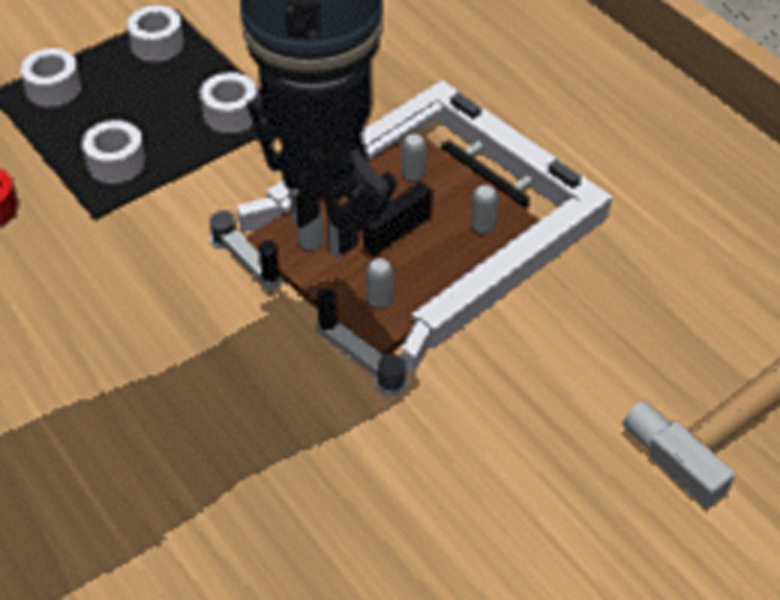

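Shut picture: both levers lie across the mouth behind the board, with their pins in front of it. The posts put the board at x ≈ -2 mm, y ≈ +0.8 mm, and the rings haven't moved. Now rings, first (0.5645, 0.2328) to the front left post.

Run:
```python
from h import *
go((.5645,.2328,.11,156.9),(.5645,.2328,.016,156.9))
```

```text
t 22.62 at [ 0.4945 -0.0317  0.1127] yaw 96.9 gap 0.398 F [ 1.2 -0.1 -0.6] j6 -0.19
  turn -60.0 then dp -270.8 39.3 2.7
  turn 0.0 then dp 0.0 0.0 94.0
```

Request:
drive_tool(hand=[0.15,0.15,0.15,0.15,0.15,0.15], dp=[[0,0,0],[0,0,0],[0,0,0],[0,0,0],[0,0,0],[0,0,0]], rotation=[[0,0,-10],[0,0,-10],[0,0,-10],[0,0,-10],[0,0,-10],[0,0,-10]])

```text
time_s: 23.38
eef_pos: [0.4934, -0.0317, 0.1112]
orientation: [[-0.386, -0.922, -0.002], [-0.922, 0.386, 0.0], [0.001, 0.002, -1.0]]
wrist_force: [0.2, 0.4, -0.2]
finger_gap: 0.852
```

Request:
drive_tool(hand=[0.15,0.15,0.15,0.15,0.15,0.15,0.15,0.15,0.15,0.15], dp=[[-33.9,4.9,0],[-33.9,4.9,0],[-33.9,4.9,0],[-33.9,4.9,0],[-33.9,4.9,0],[-33.9,4.9,0],[-33.9,4.9,0],[-33.9,4.9,0],[0,0,0],[0,0,0]], rotation=[[0,0,0],[0,0,0],[0,0,0],[0,0,0],[0,0,0],[0,0,0],[0,0,0],[0,0,0],[0,0,0],[0,0,0]])

```text
time_s: 24.62
eef_pos: [0.5637, 0.2327, 0.1113]
orientation: [[-0.392, -0.92, -0.002], [-0.92, 0.392, -0.001], [0.001, 0.001, -1.0]]
wrist_force: [-0.2, 1.0, -0.1]
finger_gap: 0.85
```

Run:
```python
from h import *
go((.5645,.2328,.11,156.9),(.5645,.2328,.016,156.9))
```

```text
t 24.62 at [0.5637 0.2327 0.1113] yaw 156.9 gap 0.850 F [-0.2  1.  -0.1] j6 -0.78
  turn 0.0 then dp -0.5 -0.7 1.3
  turn 0.0 then dp 0.0 0.0 94.0
```

Request:
drive_tool(hand=[0.15,0.15,0.15,1,1,1,1], dp=[[0,0,48],[0,0,47],[0,0,0],[0,0,0],[0,0,0],[0,0,0],[0,0,0]], rotation=[[0,0,0],[0,0,0],[0,0,0],[0,0,0],[0,0,0],[0,0,0],[0,0,0]], force=50)

```text
time_s: 25.5
eef_pos: [0.5657, 0.2333, 0.02]
orientation: [[-0.392, -0.92, 0.003], [-0.92, 0.392, 0.001], [-0.002, -0.003, -1.0]]
wrist_force: [-2.3, -2.7, 7.0]
finger_gap: 0.582
```

Request:
drive_tool(hand=[1,1,1], dp=[[0,0,-45],[0,0,-45],[0,0,0]], rotation=[[0,0,0],[0,0,0],[0,0,0]])

```text
time_s: 25.88
eef_pos: [0.5671, 0.2341, 0.113]
orientation: [[-0.392, -0.92, 0.008], [-0.92, 0.392, 0.003], [-0.006, -0.006, -1.0]]
wrist_force: [-0.3, -1.1, -2.5]
finger_gap: 0.578
```

Run:
```python
from h import *
x,y=j2w(.0581,.0435);go((x,y,.105,156.9),(x,y,.028,156.9))
```

```text
t 25.88 at [0.5671 0.2341 0.113 ] yaw 156.9 gap 0.578 F [-0.3 -1.1 -2.5] j6 -0.78
  turn 0.0 then dp 121.5 -143.5 8.0
  turn 0.0 then dp 0.0 0.0 77.0
```

Request:
drive_tool(hand=[1,1,1,1,1,1,1], dp=[[24.3,-28.7,1],[24.3,-28.7,1],[24.3,-28.7,1],[24.3,-28.7,1],[24.3,-28.7,1],[0,0,0],[0,0,0]], rotation=[[0,0,0],[0,0,0],[0,0,0],[0,0,0],[0,0,0],[0,0,0],[0,0,0]])

```text
time_s: 26.75
eef_pos: [0.6487, 0.0652, 0.1026]
orientation: [[-0.392, -0.92, 0.0], [-0.92, 0.392, 0.0], [-0.0, -0.0, -1.0]]
wrist_force: [-0.5, 1.1, -1.5]
finger_gap: 0.579
```

Run:
```python
from h import *
x,y=j2w(.0581,.0435);go((x,y,.105,156.9),(x,y,.030,156.9))
```

```text
t 26.75 at [0.6487 0.0652 0.1026] yaw 156.9 gap 0.579 F [-0.5  1.1 -1.5] j6 -1.07
  turn 0.0 then dp -1.9 -2.1 -2.4
  turn 0.0 then dp 0.0 0.0 75.0
```

Request:
drive_tool(hand=[1,1,1,1,0.25,0.25,0.25], dp=[[-1.9,-2.1,20],[0,0,20],[0,0,32],[0,0,0],[0,0,0],[0,0,0],[0,0,0]], rotation=[[0,0,0],[0,0,0],[0,0,0],[0,0,0],[0,0,0],[0,0,0],[0,0,0]])

```text
time_s: 27.62
eef_pos: [0.6519, 0.0661, 0.0312]
orientation: [[-0.392, -0.92, 0.001], [-0.92, 0.392, 0.0], [-0.001, -0.001, -1.0]]
wrist_force: [-0.7, 0.1, -0.1]
finger_gap: 0.749
```

Request:
drive_tool(hand=[0.25,0.25,0.25], dp=[[0,0,-40],[0,0,-40],[0,0,0]], rotation=[[0,0,0],[0,0,0],[0,0,0]])

```text
time_s: 28.0
eef_pos: [0.6534, 0.0662, 0.1142]
orientation: [[-0.392, -0.92, 0.006], [-0.92, 0.392, 0.001], [-0.003, -0.005, -1.0]]
wrist_force: [-0.0, -0.7, 0.3]
finger_gap: 0.751
```

Run:
```python
from h import *
check(); crop(cam('side'),200,120,460,320,'r1.png',3)
go((.4465,.2385,.11,156.9))
```

```text
ring 212 [0.5591 0.3628] [0.5586 0.3618 0.0318]
ring 110 [0.4465 0.2498] [0.4463 0.2504 0.0324]
ring 215 [0.446  0.3637] [0.4463 0.3634 0.032 ]
t 28.10 at [0.6516 0.066  0.1106] yaw 156.9 gap 0.749 F [ 0.5 -0.8 -0.3] j6 -1.07
  turn 0.0 then dp -78.2 256.4 0.6
```

View pics/r1.png

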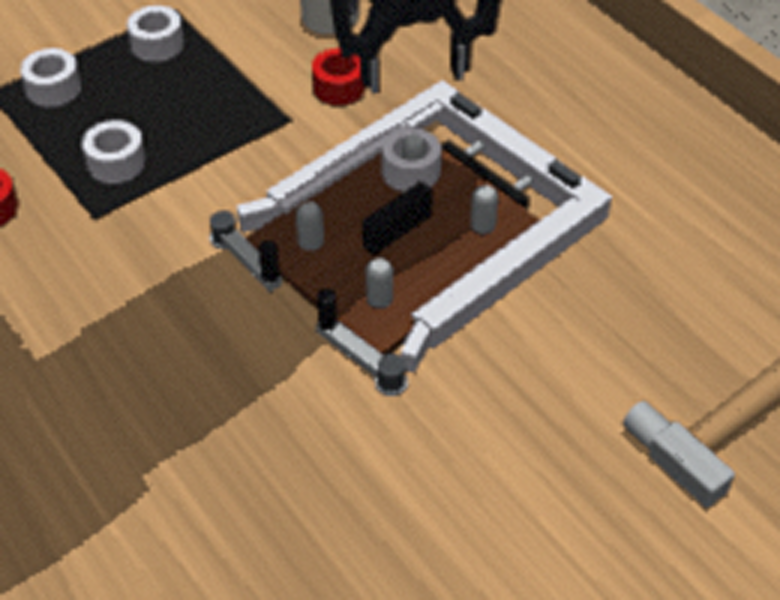

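The picture shows ring 1 seated around the front left post. Next ring is (0.4468, 0.2385), for the rear left post.

Request:
drive_tool(hand=[0.15,0.15,0.15,0.15,0.15,0.15,0.15,0.15], dp=[[-13,42.7,0],[-13,42.7,0],[-13,42.7,0],[-13,42.7,0],[-13,42.7,0],[-13.2,42.7,0],[0,0,0],[0,0,0]], rotation=[[0,0,0],[0,0,0],[0,0,0],[0,0,0],[0,0,0],[0,0,0],[0,0,0],[0,0,0]])

```text
time_s: 29.1
eef_pos: [0.4462, 0.2381, 0.1097]
orientation: [[-0.391, -0.92, -0.001], [-0.92, 0.391, -0.001], [0.001, 0.0, -1.0]]
wrist_force: [-0.6, 0.3, 0.4]
finger_gap: 0.848
```

Run:
```python
from h import *
go((.4468,.2385,.11,156.9),(.4468,.2385,.016,156.9))
check()
```

```text
t 29.10 at [0.4462 0.2381 0.1097] yaw 157.0 gap 0.848 F [-0.6  0.3  0.4] j6 -0.68
  turn 0.1 then dp -0.6 -0.4 -0.3
  turn 0.0 then dp 0.0 0.0 94.0
pt 47 [ 57.7 -42.2]
pt 45 [58.1 43.7]
pt 124 [-1.8  0.7]
pt 51 [-61.6 -42. ]
pt 48 [-61.5  43.2]
pt 28 [-112.3  -35.4]
pt 26 [-112.7   35.8]
ring 98 [0.5633 0.3574] [0.5678 0.3511 0.0318]
ring 108 [0.4465 0.2279] [0.446  0.2257 0.0322]
```

Request:
drive_tool(hand=[0.15,0.15,0.15,1,1,1,1], dp=[[0,0,47],[0,0,47],[0,0,0],[0,0,0],[0,0,0],[0,0,0],[0,0,0]], rotation=[[0,0,0],[0,0,0],[0,0,0],[0,0,0],[0,0,0],[0,0,0],[0,0,0]])

```text
time_s: 30.02
eef_pos: [0.4478, 0.2387, 0.0184]
orientation: [[-0.392, -0.92, 0.003], [-0.92, 0.392, 0.001], [-0.002, -0.002, -1.0]]
wrist_force: [-0.7, -3.1, 8.4]
finger_gap: 0.577
```

Request:
drive_tool(hand=[1,1,1], dp=[[0,0,-45],[0,0,-45],[0,0,0]], rotation=[[0,0,0],[0,0,0],[0,0,0]])

```text
time_s: 30.4
eef_pos: [0.4489, 0.2396, 0.111]
orientation: [[-0.392, -0.92, 0.007], [-0.92, 0.392, 0.004], [-0.006, -0.005, -1.0]]
wrist_force: [-0.2, 0.2, -0.8]
finger_gap: 0.574
```

Run:
```python
from h import *
x,y=j2w(-.0616,.0435);go((x,y,.105,156.9),(x,y,.03,156.9))
```

```text
t 30.40 at [0.4489 0.2396 0.111 ] yaw 156.9 gap 0.574 F [-0.2  0.2 -0.8] j6 -0.68
  turn 0.0 then dp 140.1 -150.7 6.0
  turn 0.0 then dp 0.0 0.0 75.0
```

Request:
drive_tool(hand=[1,1,1,1,1,1,1,1], dp=[[23.1,-25.4,0],[23.1,-25.4,0],[23.1,-25.4,0],[23.1,-25.4,0],[23.1,-25.4,0],[23.1,-25.4,0],[0,0,0],[0,0,0]], rotation=[[0,0,0],[0,0,0],[0,0,0],[0,0,0],[0,0,0],[0,0,0],[0,0,0],[0,0,0]])

```text
time_s: 31.4
eef_pos: [0.5321, 0.0513, 0.1063]
orientation: [[-0.392, -0.92, -0.0], [-0.92, 0.392, 0.0], [-0.0, 0.0, -1.0]]
wrist_force: [-0.9, -0.4, -0.5]
finger_gap: 0.579
```

Run:
```python
from h import *
x,y=j2w(-.0616,.0435);go((x,y,.105,156.9),(x,y,.030,156.9))
```

```text
t 31.40 at [0.5321 0.0513 0.1063] yaw 156.9 gap 0.579 F [-0.9 -0.4 -0.5] j6 -1.07
  turn 0.0 then dp -0.6 -0.3 1.3
  turn 0.0 then dp 0.0 0.0 75.0
```

Request:
drive_tool(hand=[1,1,1,1,0.25,0.25,0.25], dp=[[-0.6,-0.3,22],[0,0,22],[0,0,32],[0,0,0],[0,0,0],[0,0,0],[0,0,0]], rotation=[[0,0,0],[0,0,0],[0,0,0],[0,0,0],[0,0,0],[0,0,0],[0,0,0]])

```text
time_s: 32.28
eef_pos: [0.5332, 0.0516, 0.031]
orientation: [[-0.392, -0.92, 0.001], [-0.92, 0.392, 0.0], [-0.001, -0.001, -1.0]]
wrist_force: [-0.2, 0.2, -0.7]
finger_gap: 0.748
```

Request:
drive_tool(hand=[0.25,0.25,0.25], dp=[[0,0,-40],[0,0,-40],[0,0,0]], rotation=[[0,0,0],[0,0,0],[0,0,0]])

```text
time_s: 32.65
eef_pos: [0.5347, 0.0517, 0.1135]
orientation: [[-0.392, -0.92, 0.005], [-0.92, 0.392, 0.001], [-0.003, -0.005, -1.0]]
wrist_force: [0.3, 0.2, -0.4]
finger_gap: 0.754
```

Request:
drive_tool(hand=[0.15,0.15,0.15,0.15,0.15,0.15], dp=[[0,20,0],[0,20,0],[0,20,0],[0,20,0],[0,20,0],[0,20,0]], rotation=[[0,0,0],[0,0,0],[0,0,0],[0,0,0],[0,0,0],[0,0,0]])

```text
time_s: 33.4
eef_pos: [0.4214, 0.0986, 0.1097]
orientation: [[-0.392, -0.92, -0.001], [-0.92, 0.392, -0.0], [0.0, 0.001, -1.0]]
wrist_force: [1.0, 0.4, -0.5]
finger_gap: 0.849
```

Run:
```python
from h import *
cam('side'); check(); go((.5588,.3621,.11,36.9))
```

```text
pt 49 [ 58.  -42.7]
pt 52 [58.  43.3]
pt 127 [-1.   0.6]
pt 49 [-62. -42.]
pt 47 [-61.3  43.3]
pt 29 [-112.1  -35.2]
pt 27 [-112.7   35.6]
ring 210 [0.559  0.3631] [0.5584 0.3614 0.0319]
ring 217 [0.446  0.3637] [0.4463 0.3632 0.0318]
t 33.50 at [0.4208 0.0988 0.1098] yaw 157.0 gap 0.851 F [-0.5  0.5 -0.9] j6 -0.94
  turn 120.1 then dp 127.6 268.5 -0.2
```

Run:
```python
from h import *
go((.5588,.362,.11,216.9))
```

```text
t 33.50 at [0.4208 0.0988 0.1098] yaw 157.0 gap 0.851 F [-0.5  0.5 -0.9] j6 -0.94
  turn -59.9 then dp -127.6 -268.4 -0.2
```

Request:
drive_tool(hand=[0.15,0.15,0.15,0.15,0.15,0.15], dp=[[0,0,0],[0,0,0],[0,0,0],[0,0,0],[0,0,0],[0,0,0]], rotation=[[0,0,-10],[0,0,-10],[0,0,-10],[0,0,-10],[0,0,-10],[0,0,-10]])

```text
time_s: 34.25
eef_pos: [0.4229, 0.0983, 0.11]
orientation: [[0.605, -0.796, -0.0], [-0.796, -0.605, -0.0], [0.0, 0.0, -1.0]]
wrist_force: [-0.0, 0.4, -0.4]
finger_gap: 0.848
```

Request:
drive_tool(hand=[0.15,0.15,0.15,0.15,0.15,0.15,0.15,0.15,0.15,0.15], dp=[[-15.9,-33.5,0],[-15.9,-33.5,0],[-15.9,-33.5,0],[-15.9,-33.5,0],[-15.9,-33.5,0],[-15.9,-33.5,0],[-15.9,-33.5,0],[-15.9,-33.5,0],[0,0,0],[0,0,0]], rotation=[[0,0,0],[0,0,0],[0,0,0],[0,0,0],[0,0,0],[0,0,0],[0,0,0],[0,0,0],[0,0,0],[0,0,0]])

```text
time_s: 35.5
eef_pos: [0.5602, 0.3606, 0.1095]
orientation: [[0.601, -0.799, -0.001], [-0.799, -0.601, -0.001], [0.0, 0.001, -1.0]]
wrist_force: [0.3, -0.9, 0.0]
finger_gap: 0.849
```

Run:
```python
from h import *
go((.5588,.362,.11,216.9),(.5588,.362,.016,216.9)); check()
```

```text
t 35.50 at [0.5602 0.3606 0.1095] yaw -143.1 gap 0.849 F [ 0.3 -0.9  0. ] j6 -1.64
  turn 0.0 then dp -1.9 0.3 -0.5
  turn 0.0 then dp 0.0 0.0 94.0
pt 50 [ 57.7 -42.2]
pt 50 [57.9 43.4]
pt 127 [-0.5  0.7]
pt 50 [-62.  -42.3]
pt 47 [-62.5  43. ]
pt 28 [-111.8  -35.4]
pt 27 [-112.7   35.6]
ring 141 [0.5604 0.3614] [0.565  0.3556 0.0316]
ring 210 [0.4462 0.3638] [0.4471 0.3628 0.0316]
```

Request:
drive_tool(hand=[0.15,0.15,0.15,1,1,1,1], dp=[[-1.5,0.3,47],[0,0,46],[0,0,0],[0,0,0],[0,0,0],[0,0,0],[0,0,0]], rotation=[[0,0,0],[0,0,0],[0,0,0],[0,0,0],[0,0,0],[0,0,0],[0,0,0]])

```text
time_s: 36.42
eef_pos: [0.5604, 0.3628, 0.0203]
orientation: [[0.601, -0.799, 0.003], [-0.799, -0.601, 0.002], [0.001, -0.004, -1.0]]
wrist_force: [-2.3, -2.1, 6.3]
finger_gap: 0.578
```

Request:
drive_tool(hand=[1,1,1,1], dp=[[0,0,-45],[0,0,-45],[0,0,0],[0,0,0]], rotation=[[0,0,0],[0,0,0],[0,0,0],[0,0,0]])

```text
time_s: 36.92
eef_pos: [0.5594, 0.3624, 0.1084]
orientation: [[0.601, -0.799, 0.001], [-0.799, -0.601, 0.001], [0.0, -0.002, -1.0]]
wrist_force: [0.4, -0.2, -1.5]
finger_gap: 0.581
```

Run:
```python
from h import *
x,y=j2w(.0579,-.0424);go((x,y,.107,216.9),(x,y,.03,216.9))
```

```text
t 36.92 at [0.5594 0.3624 0.1084] yaw -143.1 gap 0.581 F [ 0.4 -0.2 -1.5] j6 -1.64
  turn 0.0 then dp 366.6 147.4 1.4
  turn 0.0 then dp 0.0 0.0 77.0
```

Request:
drive_tool(hand=[1,1,1,1,1,1,1,1,1,1], dp=[[36.6,14.7,0],[36.6,14.7,0],[36.6,14.7,0],[36.6,14.7,0],[36.6,14.7,0],[36.6,14.7,0],[36.6,14.7,0],[36.6,14.7,0],[36.6,14.7,0],[36.6,14.7,0]], rotation=[[0,0,0],[0,0,0],[0,0,0],[0,0,0],[0,0,0],[0,0,0],[0,0,0],[0,0,0],[0,0,0],[0,0,0]])

```text
time_s: 38.17
eef_pos: [0.6611, -0.0199, 0.1065]
orientation: [[0.601, -0.799, -0.001], [-0.799, -0.601, 0.0], [-0.001, 0.001, -1.0]]
wrist_force: [1.3, 1.0, -0.5]
finger_gap: 0.574
```

Request:
drive_tool(hand=[1,1], dp=[[0,0,0],[0,0,0]], rotation=[[0,0,0],[0,0,0]])

```text
time_s: 38.42
eef_pos: [0.6609, -0.0183, 0.1067]
orientation: [[0.601, -0.799, -0.001], [-0.799, -0.601, 0.0], [-0.001, 0.001, -1.0]]
wrist_force: [-0.6, 0.3, -0.6]
finger_gap: 0.58
```

Run:
```python
from h import *
x,y=j2w(.0579,-.0424);go((x,y,.107,216.9),(x,y,.03,216.9))
```

```text
t 38.42 at [ 0.6609 -0.0183  0.1067] yaw -143.1 gap 0.580 F [-0.6  0.3 -0.6] j6 -2.24
  turn 0.0 then dp 1.1 0.0 -0.3
  turn 0.0 then dp 0.0 0.0 77.0
```

Request:
drive_tool(hand=[1,1,1,1,0.25,0.25,0.25], dp=[[1,0,22],[0,0,22],[0,0,32],[0,0,0],[0,0,0],[0,0,0],[0,0,0]], rotation=[[0,0,0],[0,0,0],[0,0,0],[0,0,0],[0,0,0],[0,0,0],[0,0,0]])

```text
time_s: 39.3
eef_pos: [0.6625, -0.0194, 0.0322]
orientation: [[0.601, -0.799, 0.001], [-0.799, -0.601, -0.0], [0.001, -0.001, -1.0]]
wrist_force: [-0.2, -0.3, 0.1]
finger_gap: 0.75
```

Request:
drive_tool(hand=[0.25,0.25,0.25,0.25], dp=[[0,0,-40],[0,0,-40],[0,0,0],[0,0,0]], rotation=[[0,0,0],[0,0,0],[0,0,0],[0,0,0]])

```text
time_s: 39.8
eef_pos: [0.6619, -0.0195, 0.1111]
orientation: [[0.601, -0.799, -0.0], [-0.799, -0.601, -0.0], [-0.0, 0.0, -1.0]]
wrist_force: [-0.2, 0.9, 0.1]
finger_gap: 0.75
```

Run:
```python
from h import *
check(); crop(cam('side'),150,100,460,320,'r3.png',2.5); go((.4465,.3632,.11,216.9))
```

```text
pt 22 [59.4 48. ]
ring 210 [0.4462 0.3634] [0.4463 0.3634 0.0321]
t 39.90 at [ 0.6614 -0.0194  0.1103] yaw -143.1 gap 0.750 F [-0.2  0.   0.2] j6 -2.24
  turn 0.0 then dp -435.0 -57.8 0.3
```

View pics/r3.png

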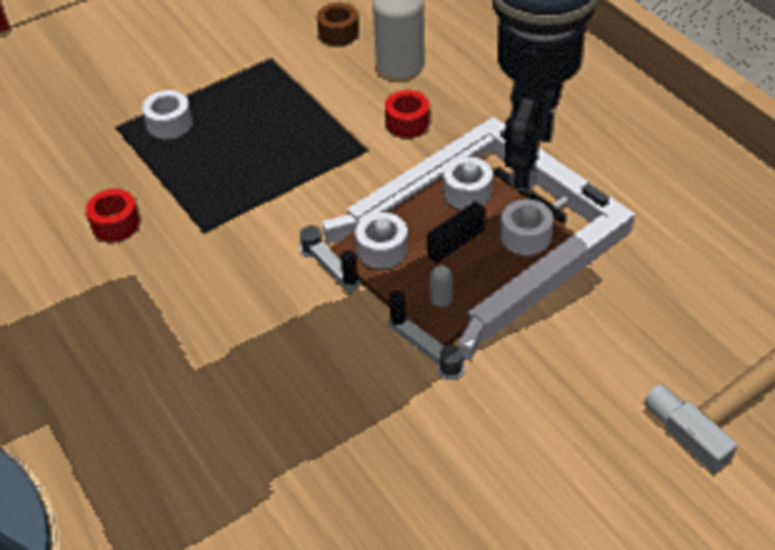

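The picture shows three rings seated on posts and the last one on the mat at (167,113). Fetching it.

Request:
drive_tool(hand=[0.15,0.15,0.15,0.15,0.15,0.15,0.15,0.15,0.15,0.15], dp=[[-43.5,-5.8,0],[-43.5,-5.8,0],[-43.5,-5.8,0],[-43.5,-5.8,0],[-43.5,-5.8,0],[-43.5,-5.8,0],[-43.5,-5.8,0],[-43.5,-5.8,0],[-43.5,-5.8,0],[-43.5,-5.8,0]], rotation=[[0,0,0],[0,0,0],[0,0,0],[0,0,0],[0,0,0],[0,0,0],[0,0,0],[0,0,0],[0,0,0],[0,0,0]])

```text
time_s: 41.15
eef_pos: [0.4458, 0.364, 0.1105]
orientation: [[0.601, -0.799, -0.001], [-0.799, -0.601, -0.001], [0.0, 0.001, -1.0]]
wrist_force: [1.0, 0.9, 0.2]
finger_gap: 0.85
```

Request:
drive_tool(hand=[0.15,0.15], dp=[[0,0,0],[0,0,0]], rotation=[[0,0,0],[0,0,0]])

```text
time_s: 41.4
eef_pos: [0.4468, 0.3627, 0.1106]
orientation: [[0.601, -0.799, -0.001], [-0.799, -0.601, -0.001], [0.0, 0.001, -1.0]]
wrist_force: [0.5, -0.3, 0.6]
finger_gap: 0.847
```

Run:
```python
from h import *
go((.4463,.3634,.11,216.9),(.4463,.3634,.016,216.9)); check()
```

```text
t 41.40 at [0.4468 0.3627 0.1106] yaw -143.0 gap 0.847 F [ 0.5 -0.3  0.6] j6 -1.53
  turn 0.1 then dp -0.8 -0.1 0.6
  turn 0.0 then dp 0.0 0.0 94.0
pt 50 [ 58.  -42.6]
pt 48 [58.1 43.5]
pt 127 [-0.3  0.6]
pt 49 [-61.4 -42.1]
pt 49 [-62.   43.2]
pt 28 [-111.8  -35.4]
pt 26 [-112.6   35.3]
ring 209 [0.4461 0.3637] [0.4467 0.3628 0.0322]
```

Request:
drive_tool(hand=[0.15,0.15,0.15,1,1,1,1], dp=[[-0.8,0,47],[0,0,47],[0,0,0],[0,0,0],[0,0,0],[0,0,0],[0,0,0]], rotation=[[0,0,0],[0,0,0],[0,0,0],[0,0,0],[0,0,0],[0,0,0],[0,0,0]])

```text
time_s: 42.32
eef_pos: [0.4479, 0.3643, 0.0198]
orientation: [[0.601, -0.8, 0.003], [-0.8, -0.601, 0.002], [0.0, -0.003, -1.0]]
wrist_force: [-0.7, -3.1, 6.5]
finger_gap: 0.589
```

Request:
drive_tool(hand=[1,1,1,1], dp=[[0,0,-45],[0,0,-45],[0,0,0],[0,0,0]], rotation=[[0,0,0],[0,0,0],[0,0,0],[0,0,0]])

```text
time_s: 42.82
eef_pos: [0.4469, 0.3639, 0.108]
orientation: [[0.601, -0.799, 0.001], [-0.799, -0.601, 0.001], [-0.0, -0.001, -1.0]]
wrist_force: [0.1, 0.3, -1.2]
finger_gap: 0.586
```

Run:
```python
from h import *
x,y=j2w(-.0615,-.0423);go((x,y,.107,216.9),(x,y,.03,216.9))
```

```text
t 42.83 at [0.4469 0.3639 0.108 ] yaw -143.1 gap 0.586 F [ 0.1  0.3 -1.2] j6 -1.53
  turn 0.0 then dp 375.6 161.7 1.0
  turn 0.0 then dp 0.0 0.0 77.0
```

Request:
drive_tool(hand=[1,1,1,1,1,1,1,1,1,1], dp=[[37.6,16.2,0],[37.6,16.2,0],[37.6,16.2,0],[37.6,16.2,0],[37.6,16.2,0],[37.6,16.2,0],[37.6,16.2,0],[37.6,16.2,0],[37.6,16.1,0],[37.6,16.1,0]], rotation=[[0,0,0],[0,0,0],[0,0,0],[0,0,0],[0,0,0],[0,0,0],[0,0,0],[0,0,0],[0,0,0],[0,0,0]])

```text
time_s: 44.08
eef_pos: [0.5427, -0.0353, 0.1065]
orientation: [[0.601, -0.799, -0.001], [-0.799, -0.601, 0.0], [-0.001, 0.001, -1.0]]
wrist_force: [1.1, 0.5, -0.5]
finger_gap: 0.585
```

Request:
drive_tool(hand=[1,1], dp=[[0,0,0],[0,0,0]], rotation=[[0,0,0],[0,0,0]])

```text
time_s: 44.32
eef_pos: [0.5425, -0.0338, 0.1066]
orientation: [[0.601, -0.8, -0.001], [-0.8, -0.601, 0.0], [-0.001, 0.001, -1.0]]
wrist_force: [-0.3, 0.4, -2.0]
finger_gap: 0.584
```

Run:
```python
from h import *
x,y=j2w(-.0615,-.0423);go((x,y,.107,216.9),(x,y,.03,216.9))
```

```text
t 44.33 at [ 0.5425 -0.0338  0.1066] yaw -143.1 gap 0.584 F [-0.3  0.4 -2. ] j6 -2.28
  turn 0.0 then dp 0.1 -0.6 -0.4
  turn 0.0 then dp 0.0 0.0 77.0
```

Request:
drive_tool(hand=[1,1,1,1,0.25,0.25,0.25], dp=[[0,-0.5,22],[0,0,22],[0,0,32],[0,0,0],[0,0,0],[0,0,0],[0,0,0]], rotation=[[0,0,0],[0,0,0],[0,0,0],[0,0,0],[0,0,0],[0,0,0],[0,0,0]])

```text
time_s: 45.2
eef_pos: [0.5441, -0.0336, 0.0321]
orientation: [[0.601, -0.799, 0.001], [-0.799, -0.601, -0.0], [0.001, -0.001, -1.0]]
wrist_force: [1.0, -0.1, -0.3]
finger_gap: 0.75
```

Request:
drive_tool(hand=[0.25,0.25,0.25,0.25], dp=[[0,0,-40],[0,0,-40],[0,0,0],[0,0,0]], rotation=[[0,0,0],[0,0,0],[0,0,0],[0,0,0]])

```text
time_s: 45.7
eef_pos: [0.5434, -0.0337, 0.111]
orientation: [[0.601, -0.799, -0.0], [-0.799, -0.601, -0.0], [-0.0, 0.0, -1.0]]
wrist_force: [-0.4, 0.3, 0.3]
finger_gap: 0.75
```

Run:
```python
from h import *
x,y=j2w(-.155,.0355); go((x,y,.11,276.9))
```

```text
t 45.70 at [ 0.5434 -0.0337  0.111 ] yaw -143.1 gap 0.750 F [-0.4  0.3  0.3] j6 -2.28
  turn -60.0 then dp -93.9 -78.0 1.0
```

All four are placed. But the pins measure x ≈ -112 (levers at about 1.49 rad), so they slipped a little in the pads while I was swinging them. I'll look, then push the levers fully home from behind.

Run:
```python
from h import *
x,y=j2w(-.155,.0355); go((x,y,.11,186.9),(x,y,.03,186.9))
```

```text
t 45.70 at [ 0.5434 -0.0337  0.111 ] yaw -143.1 gap 0.750 F [-0.4  0.3  0.3] j6 -2.28
  turn 30.0 then dp -78.0 93.9 1.0
  turn 0.0 then dp 0.0 0.0 80.0
```

Request:
drive_tool(hand=[1,1,1,1], dp=[[0,0,0],[0,0,0],[0,0,0],[0,0,0]], rotation=[[0,0,10],[0,0,10],[0,0,10],[0,0,0]])

```text
time_s: 46.2
eef_pos: [0.5428, -0.0337, 0.1102]
orientation: [[0.122, -0.993, -0.002], [-0.993, -0.122, 0.0], [-0.0, 0.002, -1.0]]
wrist_force: [0.2, 0.8, -0.1]
finger_gap: -0.005
```

Request:
drive_tool(hand=[1,1,1,1,1,1,1,1], dp=[[-26,31,0],[-26,31,0],[-26,31,0],[0,0,0],[0,0,0],[0,0,40],[0,0,40],[0,0,0]], rotation=[[0,0,0],[0,0,0],[0,0,0],[0,0,0],[0,0,0],[0,0,0],[0,0,0],[0,0,0]])

```text
time_s: 47.2
eef_pos: [0.4402, 0.032, 0.0293]
orientation: [[0.121, -0.993, -0.005], [-0.993, -0.121, -0.0], [-0.0, 0.005, -1.0]]
wrist_force: [-0.6, -0.3, 0.3]
finger_gap: -0.001
```

Run:
```python
from h import *
s,p,y=state(); print('tcp jig',w2j(p[:2])); check(); go()
crop(cam('side'),150,100,460,320,'r4.png',2.5)
```

```text
tcp jig [-0.15566142  0.03509712]
pt 48 [ 57.7 -42.1]
pt 49 [57.8 43.7]
pt 122 [-1.2  0.7]
pt 46 [-61.1 -41.8]
pt 49 [-62.1  43.2]
t 47.25 at [0.4415 0.0321 0.031 ] yaw -173.0 gap -0.001 F [ 0.1 -0.9  1.7] j6 -1.62
```

View pics/r4.png

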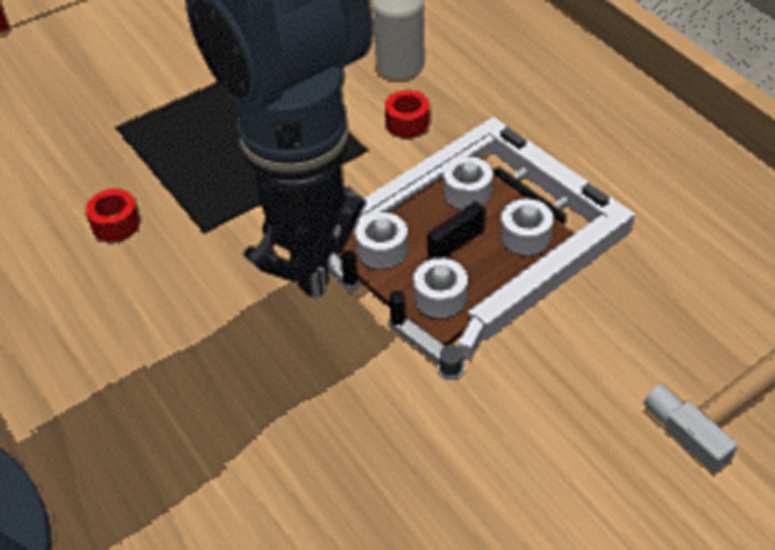

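All four rings are seated flat in the picture. I'll push the left pin forward from behind in small steps.

Request:
drive_tool(hand=[1,1,1,1,1,1], dp=[[0,-8,0],[0,-8,0],[0,-3,0],[0,-2,0],[0,-2,0],[0,0,0]], rotation=[[0,0,0],[0,0,0],[0,0,0],[0,0,0],[0,0,0],[0,0,0]])

```text
time_s: 48.05
eef_pos: [0.4643, 0.0352, 0.0312]
orientation: [[0.121, -0.993, -0.001], [-0.993, -0.121, -0.0], [0.0, 0.001, -1.0]]
wrist_force: [-3.7, -3.0, 2.5]
finger_gap: -0.003
```

Request:
drive_tool(hand=[1,1,1], dp=[[0,-2,0],[0,-1,0],[0,0,0]], rotation=[[0,0,0],[0,0,0],[0,0,0]])

```text
time_s: 48.42
eef_pos: [0.4672, 0.0354, 0.0312]
orientation: [[0.121, -0.993, -0.001], [-0.993, -0.121, -0.001], [0.0, 0.001, -1.0]]
wrist_force: [-3.8, -4.3, 2.7]
finger_gap: 0.002
```

Run:
```python
from h import *
s,p,y=state(); print('tcp jig',w2j(p[:2]),s['wrist_force'])
```

```text
tcp jig [-0.12847576  0.03524423] [-3.81809436 -4.31971271  2.73496507]
```

Request:
drive_tool(hand=[1,1,1,1], dp=[[0,-1,0],[0,-1,0],[0,-1,0],[0,0,0]], rotation=[[0,0,0],[0,0,0],[0,0,0],[0,0,0]])

```text
time_s: 48.92
eef_pos: [0.4686, 0.0354, 0.0309]
orientation: [[0.12, -0.993, -0.003], [-0.993, -0.12, -0.001], [0.001, 0.004, -1.0]]
wrist_force: [-13.7, -5.1, 10.4]
finger_gap: -0.003
```

Request:
drive_tool(hand=[1,1,1,1], dp=[[0,-1,0],[0,-1,0],[0,-1,0],[0,0,0]], rotation=[[0,0,0],[0,0,0],[0,0,0],[0,0,0]])

```text
time_s: 49.42
eef_pos: [0.4692, 0.0354, 0.0305]
orientation: [[0.12, -0.993, -0.007], [-0.993, -0.12, -0.002], [0.001, 0.008, -1.0]]
wrist_force: [-30.0, -9.1, 23.9]
finger_gap: 0.001
```

Left lever is at its stop. Back off and do the right one.

Request:
drive_tool(hand=[1,1,1,1,1,1], dp=[[0,17,0],[0,16,0],[35,0,0],[36,0,0],[0,0,0],[0,0,0]], rotation=[[0,0,0],[0,0,0],[0,0,0],[0,0,0],[0,0,0],[0,0,0]])

```text
time_s: 50.18
eef_pos: [0.4495, -0.0378, 0.0313]
orientation: [[0.12, -0.993, 0.0], [-0.993, -0.12, 0.0], [-0.0, -0.0, -1.0]]
wrist_force: [0.0, 0.7, 0.5]
finger_gap: 0.001
```

Run:
```python
from h import *
s,p,y=state(); print('tcp jig',w2j(p[:2])); go()
```

```text
tcp jig [-0.15488481 -0.03529429]
t 50.17 at [ 0.4495 -0.0378  0.0313] yaw -173.1 gap 0.001 F [0.  0.7 0.5] j6 -1.78
```

Request:
drive_tool(hand=[1,1,1,1,1,1,1], dp=[[0,-8,0],[0,-8,0],[0,-4,0],[0,-3,0],[0,-3,0],[0,-2,0],[0,0,0]], rotation=[[0,0,0],[0,0,0],[0,0,0],[0,0,0],[0,0,0],[0,0,0],[0,0,0]])

```text
time_s: 51.05
eef_pos: [0.4766, -0.0345, 0.0311]
orientation: [[0.121, -0.993, -0.001], [-0.993, -0.121, 0.0], [-0.0, 0.001, -1.0]]
wrist_force: [-4.1, 0.8, 0.3]
finger_gap: -0.003
```

Request:
drive_tool(hand=[1,1,1], dp=[[0,-1,0],[0,-1,0],[0,0,0]], rotation=[[0,0,0],[0,0,0],[0,0,0]])

```text
time_s: 51.42
eef_pos: [0.4771, -0.0344, 0.0308]
orientation: [[0.121, -0.993, -0.004], [-0.993, -0.121, 0.0], [-0.001, 0.004, -1.0]]
wrist_force: [-13.9, 0.8, 8.6]
finger_gap: 0.003
```

Stop reached (14 N without movement). Back off, rise, and check.

Request:
drive_tool(hand=[1,1,1,1,1,1], dp=[[0,16,0],[0,20,0],[0,0,-50],[0,20,-50],[0,20,-20],[0,0,0]], rotation=[[0,0,0],[0,0,0],[0,0,0],[0,0,0],[0,0,0],[0,0,0]])

```text
time_s: 52.18
eef_pos: [0.4042, -0.044, 0.1528]
orientation: [[0.12, -0.993, 0.003], [-0.993, -0.12, -0.001], [0.001, -0.003, -1.0]]
wrist_force: [0.1, -0.1, -0.5]
finger_gap: -0.0
```

Run:
```python
from h import *
check(); go()
c=load('top');P=cloud(c);q=w2j(P)
for x in(-.0615,.058):
  for y in(-.0422,.0435):
    d=np.hypot(q[...,0]-x,q[...,1]-y); m=(d>.017)&(d<.025); m2=(d<.034)&(P[...,2]>.034)&(P[...,2]<.06)
    z=P[m][:,2]; a=q[m2]; print('ring',x,y,'z med/min/max',np.percentile(z,[10,50,90]).round(4),'ctr',((a.min(0)+a.max(0))/2-[x,y]).round(4))
for nm,uu,vv in (('glue',200,128),('hammer',422,120)): print(nm,P[vv,uu])
crop(c,165,110,475,262,'end_t.png',2.58)
crop(cam('side'),150,80,500,320,'end_s.png',2.28)
```

```text
pt 49 [ 59.  -41.9]
pt 48 [59.5 43.6]
pt 126 [0.1 0.8]
pt 51 [-60.5 -42.3]
pt 50 [-60.1  43.6]
pt 26 [-106.9  -34.7]
pt 27 [-106.9   34.9]
t 52.23 at [ 0.4044 -0.0438  0.1517] yaw -173.1 gap -0.006 F [ 0.2  0.4 -0.7] j6 -1.80
ring -0.0615 -0.0422 z med/min/max [0.038  0.0413 0.0437] ctr [0.0006 0.0005]
ring -0.0615 0.0435 z med/min/max [0.0369 0.0408 0.043 ] ctr [0.0008 0.0014]
ring 0.058 -0.0422 z med/min/max [0.0368 0.0407 0.0438] ctr [0.0001 0.001 ]
ring 0.058 0.0435 z med/min/max [0.0201 0.0403 0.0431] ctr [0.0005 0.0017]
glue [0.71667815 0.29437845 0.12549356]
hammer [ 0.76027521 -0.28570476  0.02230047]
```

View pics/end_t.png

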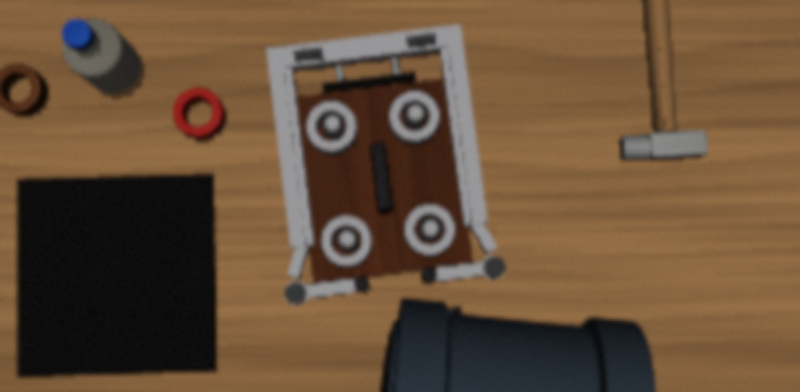

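View pics/end_s.png

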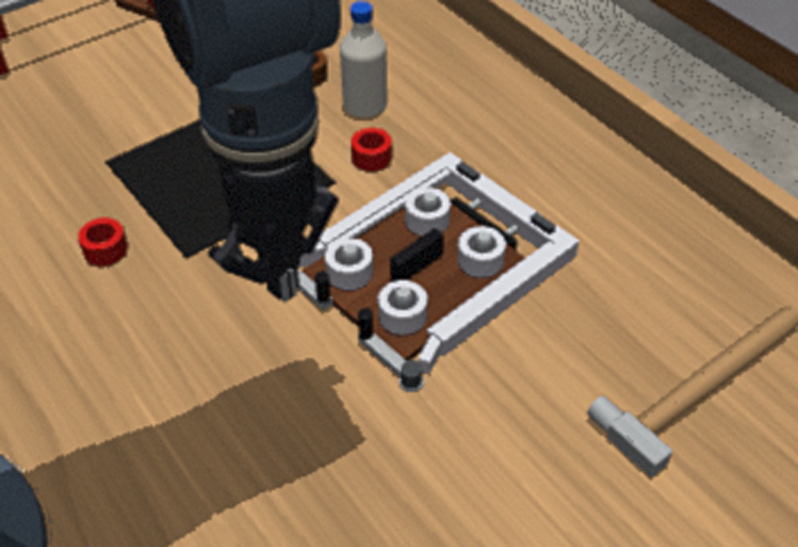

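Both pictures show all four rings flat round their posts and both levers shut behind the board (pins at top crop (361,284) and (429,275)). Glue and hammer are where they were, and the arm is clear. Handing in.

```bash
python3 -c "
from h import *
print(r.close_job())"
```

```text
the job is handed in; nothing more can be done
None
```

The jig is set up and the job is handed in, at about 52 s of the 208 s allowed. No verdict was reported.

I opened both levers and slid the board in by its handle until it met the buffer. Then I swung both levers shut and put all four aluminium rings on the posts.

**Last checks from the cameras:**
- **Board:** about 0 mm from home along the rails and 0.8 mm to the side.
- **Levers:** both pins at x ≈ -107 mm, which is fully shut.
- **Rings:** each within about 2 mm of its post, with tops at about 41 mm, where 42 mm means flat on the board.
- **Glue and hammer:** they look unmoved. The glue reads the same as at the start, and the one hammer point read 1 to 4 mm differently, which I put down to camera noise.
- **Robot:** clear of everything.

**One thing disagreed:** after the first swing the levers stood at only about 1.49 rad, because the pins had slipped slightly in the grip. I pushed both from behind to their stops, and the wrist force reached about 40 N on the left one. I saw no ring knocked aside and no slackened grip.

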